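# Pack the archive reading-room kit into its fitted tray

## Task

Pack the kit for the archive reading room: take the magnifier, the pencil, the eraser and the memory stick from the blotter and lay each one flat, lengthwise and fully down in the recess of the wooden tray that is cut for it. Ink and metal clips are forbidden in the reading room, so leave the two ballpoint pens and the binder clip lying where they are.

Things in the scene. Friction and masses are not known exactly. Their poses are not given: they have to be found in the camera images.
- tray: Dark wooden tray, fixed, 248 (its x) x 224 mm (its y), rim 18 mm high. Its insert's top is 14 mm above the desk; the recesses go down to grey felt 4 mm above the desk and run along the tray's y. A finger hollow, also down to the felt, x -114 to +31, y -28 to +18 mm, crosses the pencil and magnifier recesses; each pocket has its own. Origin: centre of underside, z up.
- blotter: Grey-green desk blotter with brown corners, fixed, 340 mm (its x) by 310 mm (its y), 4 mm thick; the kit and the things to be left lie scattered on it. Origin: centre of its underside.
- magnifier: Reading glass, 186 mm long, 79 mm lens, black handle. Origin: middle of its length, underside, near its balance point: grip across the handle there (20 mm wide, 19 high, from y -93 to +16). Its y points to the lens, whose centre is y +54. Recess centred at tray (-16, 0) mm: arched lens well 95 mm wide round (-16, +54), handle channel 36 wide towards tray -y; 8 mm play all round.
- pencil: Yellow wooden pencil lying flat, 165 mm long (its y), 8 mm wide, 7.5 mm high. Origin: centre of its underside. Its recess is the groove centred at tray (-84, 0) mm, 24 mm wide in the tray's x and 181 mm long in y; either way round is right.
- eraser: Block eraser in a blue card sleeve, lying flat, 44 mm long (its y), 22 mm wide (x), 12 mm high. Origin: centre of its underside. Its recess is the pocket centred at tray (+78, +55) mm, 38 mm wide in x, 60 mm long in y, with a finger hollow 70 mm wide in x and 38 mm long in y across its middle; either way round is right.
- memory_stick: Grey USB memory stick lying flat, 50 mm long (its y, metal plug at -y), 18 mm wide (x), 8 mm high. Origin: centre of its underside. Its recess is the pocket centred at tray (+78, -50) mm, 34 mm wide in x, 66 mm long in y, with a finger hollow 70 mm wide in x and 38 mm long in y across its middle; either way round is right.
- pen_wood: Ballpoint pen with a pale wooden barrel and a clip, lying flat, 138 mm long (its y), 12 mm wide, 14 mm high. Not part of the kit, to be left. Origin: centre of its underside.
- pen_navy: Ballpoint pen with a dark blue barrel and a clip, lying flat, 142 mm long (its y), 10 mm wide, 12 mm high. Not part of the kit, to be left. Origin: centre of its underside.
- binder_clip: Black binder clip standing on its spine, 32 mm long (its y), 23 mm wide, 43 mm high with its wire levers. Not part of the kit, to be left. Origin: centre of its underside.

How it is judged:
By the outcome, as a careful person would: the job done as asked, in the order asked, and still so for the second after the job is handed in, with the robot touching nothing.
It also fails if it takes over 104 s, if anything falls off the work surface, if the arm or the gripper's body presses on something with over 40 N, if the wrist force passes 120 N, or if a joint passes its speed limit or range.

## Robot

A 7-joint arm with a two-finger parallel gripper is mounted at the origin on the work surface; the furniture and walls round the work are solid. World frame = base frame: x ahead of the robot, y to its left, z up, the work surface at z = 0. Lengths are in m, angles in rad, forces in N, time in s.
With the tool pointing down it reaches from about 0.4 to 0.85 m from the base axis. Payload 4.5 kg.
Tool frame: the origin (TCP) lies midway between the tips of the shut fingers; the grasp point (between the pads) lies r.grip_point_offset behind it (r.grip_point_offset is the distance from the TCP to the grasp point, in m); z points along the fingers, y is the line along which they close (so a half turn about z gives the same grasp; the last joint's range is limited). The gripper opens to 88 mm and grips with 3 to 60 N. Pads are 18 mm wide; open, the fingers measure 123 mm over their backs; the gripper's body (75 mm by 187 mm) begins 45 mm behind the grasp point.
Start: joints at [1.169, 0.689, -0.195, 1.565, 0.157, 0.902, -0.215], TCP at [0.264, -0.567, 0.239] pointing down, gripper open.
Joint ranges: [-3.01, 3.01], [-0.46, 2.08], [-1.47, 1.51], [0.13, 2.56], [-1, 4.14], [0.04, 2.09], [-2.66, 2.66]. Speed limits (rad/s): [2.57, 2.57, 3.14, 3.14, 3.14, 3.14, 3.14].

## Interface

Orientations are given as a unit quaternion [x, y, z, w].
In Python, from plant import r gives the robot as it stands.
- The arm moves only by the shell command python3 -m jog 'ROWS' [FORCE]. ROWS is JSON, a list of rows, each an object of numbers: "wx", "wy", "wz": the turn, a rotation vector about the world's x, y, z as a fraction of full scale; "dx", "dy", "dz": the shift along the world's x, y, z as a fraction of full scale; "hand": the closure, from 0 (fully open) to 1 (shut). In form: [{"wx": .., "wy": .., "wz": .., "dx": .., "dy": .., "dz": .., "hand": ..}, ...]. A call has 1 to 5 rows; each row shifts and turns the commanded pose from where the row before left it; what a row does not reach is not made up. Full scale, the value 1, is 0.25 m for a shift and 2 rad for a turn. A row lasts 1/12 s, in which the tool goes at most 41.7 mm and 7.16 degrees, less where a joint would pass 70% of its speed; a pose out of reach is approached as far as the arm can. A call with a number of a shift or a turn outside -1 to 1 is refused whole. A call with a gripper value outside its range is refused whole. The fingers move at their own pace and stop on an object; FORCE is the grip in N (left out, the last holds). Time passes only in rows, so rows that do not move let the fingers close. It gives the time, the measured TCP pose, the force, the opening and the grip force at its end, in the units of the state.
- r.get_state(): the state, without advancing time (a new reading comes with each control period).
- r.snapshot(name): name is "side" or "top"; returns the picture (420x560x3 uint8, red, green, blue); there is no depth.
- r.camera_info(name): a dict with "mtx" (3x3 intrinsics, pixels), "k1" (the pictures are not rectified: a ray, as slopes to the right and down, at radius r is drawn at 1 + k1 r^2 times it, then the intrinsics apply), "R" (3x3) and "t" (3): a world point X has camera coordinates R X + t. Camera axes: x right, y down, z forward; pixel columns grow to the right and rows downward; lengths in m; the calibration is good to about 2 mm. A picture is of the moment at which its call begins. camera_info takes no time and is no camera call.
- r.finish_job(): hands the job in; it is judged then, once.
Trained networks look in the newest picture that a camera, given by its name, has taken for a name from the list of things; names that differ only in an ending like _2 or _b are one class to them, and where a whole thing is asked for, a point or a joint stands for the part that bears it (a point fixed in the world has none). Each returns a list of dicts, best first, with "p" (0 to 1); they miss things now and then, are a little off and sometimes report something else, mostly with a low value. They report only what shows in the picture. A call takes as long as a camera call.
- r.search_frame(camera, query): "bbox" ([left, top, right, bottom] in pixels, round what is visible of it).
- r.masks_of(camera, query): "region" (420x560 bool, what is visible of it) and "bbox" ([left, top, right, bottom] in pixels, round what is visible of it).
The state is a dict: "clock": time; "q": joint angles; "qd": joint speeds; "joint_torque": joint torques, N m; "tool_pos": TCP position; "eef_rot": TCP orientation; "contact_force": force on the tool from outside, world axes, zero at the start; "moment": the same for the moment, N m; "opening": opening from 0.0 (shut) to 1.0 (fully open); "finger_force": force on a finger pad.
Only numpy, scipy, OpenCV 4.12 (cv2) and the standard library are available. Lean on these libraries where they do the work, as an engineer would, in place of code of your own. Each camera call takes 0.05 s, during which the arm holds its last target. There are 200 camera calls.

## Working session

There is one attempt and no reset: what is moved stays moved. The work goes in short steps, Python scripts to look and compute and a shell command to move; the robot and the scene stay as the last step left them, time stands still between calls to the robot, and variables do not carry over. Pictures are saved under pics/ and viewed, at most 16 in all, crops included, and the job is handed in when it is done.

```bash
mkdir -p pics; ls
python3 - <<'E'
from plant import r
import cv2
s=r.get_state();print(s, r.grip_point_offset)
for c in("side","top"):
    im=r.snapshot(c);cv2.imwrite(f"pics/{c}0.png",im[:,:,::-1])
    print(c,r.camera_info(c))
E
```

```text
pics
{'clock': 0.0, 'q': array([ 1.1688121 ,  0.68998945, -0.19452475,  1.56633381,  0.15728981,
        0.90248528, -0.21510667]), 'qd': array([-0.00211162,  0.00025112,  0.00117798,  0.0005581 ,  0.00021787,
        0.00142977, -0.00010359]), 'joint_torque': array([-4.98976551e-04, -5.27569592e+01, -1.26696791e+00, -1.53433764e+01,
       -5.25974901e-02,  6.54484276e-03,  1.62875699e-04]), 'tool_pos': array([ 0.2635251 , -0.56603641,  0.23790961]), 'eef_rot': array([ 9.76346396e-01,  2.16210273e-01, -2.53019124e-04, -8.76622701e-04]), 'contact_force': array([-0.11217778, -0.58188704, -0.48064045]), 'moment': array([-0.01301988,  0.01127963, -0.01283316]), 'finger_force': 0.0, 'opening': 1.001851197410201} 0.0187
side {'mtx': array([[403.43063627,   0.        , 273.43045284],
       [  0.        , 403.43063627, 208.99937111],
       [  0.        ,   0.        ,   1.        ]]), 'k1': 0.031253823690042155, 'R': array([[-0.99998645, -0.00163913, -0.00494074],
       [ 0.00401337,  0.36169904, -0.93228628],
       [ 0.0033152 , -0.93229347, -0.36168756]]), 't': array([0.5290228 , 0.01764027, 0.94388242])}
top {'mtx': array([[414.95052865,   0.        , 282.01387631],
       [  0.        , 414.95052865, 200.15668097],
       [  0.        ,   0.        ,   1.        ]]), 'k1': -0.10477168456029777, 'R': array([[ 0.02243031, -0.9995786 ,  0.01842563],
       [-0.98560101, -0.02519871, -0.16719948],
       [ 0.16759333, -0.01440998, -0.9857509 ]]), 't': array([0.01395234, 0.54971793, 0.82288572])}
```

View pics/top0.png

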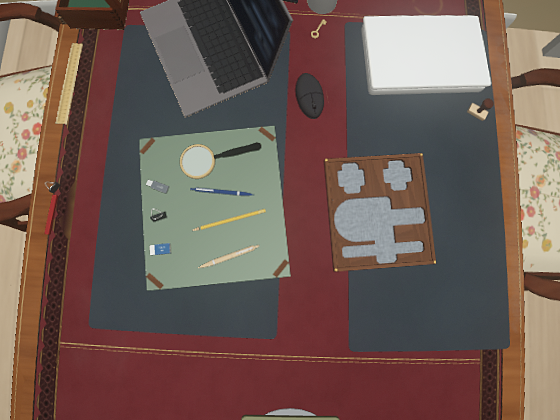

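View pics/side0.png

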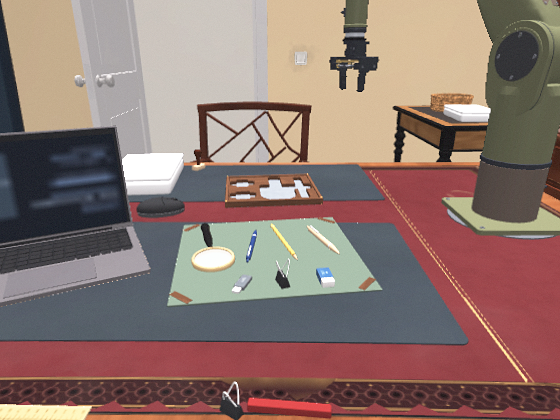

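The top view shows the magnifier's lens at (197,161) with its handle to (260,147), and the stick at (157,186). The binder clip is at (157,215), the eraser at (160,249), the navy pen at (222,191), the yellow pencil at (230,219) and the wood pen at (228,257). The tray is centred at (380,212), with the lens well to the left (world +y) and the pockets at the top (world +x). The side view shows the same layout, with the tray at (273,190).

```bash
cat > h.py <<'E'
from plant import r
import numpy as np, cv2
def ray(cam,px):
    i=r.camera_info(cam);K,R,t=i['mtx'],i['R'],i['t']
    n=cv2.undistortPoints(np.float64(px).reshape(-1,1,2),K,np.array([i['k1'],0,0,0.])).reshape(-1,2)
    return -R.T@t,(np.c_[n,np.ones(len(n))])@R
def plane(cam,px,z):
    c,d=ray(cam,px);return (c+d*((z-c[2])/d[:,2])[:,None])[:,:2]
def tri(pa,pb):
    c1,d1=ray('top',pa);c2,d2=ray('side',pb);d1,d2=d1[0],d2[0]
    s=np.linalg.lstsq(np.c_[d1,-d2],c2-c1,rcond=None)[0]
    a,b=c1+s[0]*d1,c2+s[1]*d2;return (a+b)/2,np.linalg.norm(a-b)
def proj(cam,X):
    i=r.camera_info(cam);return cv2.projectPoints(np.float64(X).reshape(-1,1,3),cv2.Rodrigues(i['R'])[0],i['t'],i['mtx'],np.array([i['k1'],0,0,0.]))[0].reshape(-1,2)
def rect(cam,m,z):
    cs,_=cv2.findContours(m.astype(np.uint8),cv2.RETR_EXTERNAL,cv2.CHAIN_APPROX_NONE)
    c=max(cs,key=cv2.contourArea).reshape(-1,2)
    p=plane(cam,c,z)
    (x,y),(w,h),a=cv2.minAreaRect((p*1000).astype(np.float32))
    if w>h:w,h,a=h,w,a-90   # h long, its direction is a+90
    return x,y,w,h,(a+90+90)%180-90
def look(names):
    out={}
    for n,z in names.items():
        c={}
        for cam in('top','side'):
            L=r.masks_of(cam,n)
            for k in L[:2 if len(L)>1 and L[1]['p']>.3 else 1]:
                m=k['region'];c.setdefault(cam,np.argwhere(m).mean(0)[::-1])
                print(n,cam,round(k['p'],2),np.round(np.argwhere(m).mean(0)[::-1]),'rect mm x,y,w,l,dir',np.round(rect(cam,m,z),1))
                out.setdefault((n,cam),m)
        if len(c)==2:
            X,e=tri(c['top'],c['side']);print('   tri mm',np.round(X*1000,1),'gap',round(e*1000,1))
    return out
E
python3 - <<'E'
from h import *
r.snapshot('top');r.snapshot('side')
o=look(dict(tray=.018,blotter=.004,magnifier=.012,pencil=.008,eraser=.012,memory_stick=.009,pen_wood=.011,pen_navy=.01,binder_clip=.02))
import pickle;pickle.dump(o,open('m.pkl','wb'))
E
```

```text
tray top 0.97 [378. 212.] rect mm x,y,w,l,dir [ 537.  -184.5  229.1  248.4    5.3]
tray side 0.82 [271. 190.] rect mm x,y,w,l,dir [ 535.7 -167.5  247.2  268.3  -84.7]
   tri mm [ 536.1 -186.9    5. ] gap 0.7
blotter top 0.79 [213. 210.] rect mm x,y,w,l,dir [542.1 180.5 311.6 340.5   7.3]
blotter top 0.51 [222. 192.] rect mm x,y,w,l,dir [571.6 159.5  13.7 133.3  86.6]
blotter side 0.6 [268. 262.] rect mm x,y,w,l,dir [540.9 183.5 319.5 339.8   7.6]
   tri mm [536.1 179.7 -20.9] gap 5.3
magnifier top 0.94 [208. 159.] rect mm x,y,w,l,dir [640.7 166.1  78.3 182.6 -87.6]
magnifier side 0.83 [212. 255.] rect mm x,y,w,l,dir [649.6 164.8  74.6 217.8 -79.2]
   tri mm [645.8 194.9   4.3] gap 1.4
pencil top 0.78 [232. 219.] rect mm x,y,w,l,dir [510.9 131.9   9.6 144.5 -73.1]
pencil side 0.45 [285. 244.] rect mm x,y,w,l,dir [507.6 145.   14.9 162.1 -73.9]
   tri mm [508.4 134.5  -2.2] gap 7.5
eraser top 0.69 [161. 249.] rect mm x,y,w,l,dir [443.  285.1  23.3  45.7 -86.1]
eraser side 0.61 [269. 263.] rect mm x,y,w,l,dir [541.2 198.3 309.6 330.3   7.3]
eraser side 0.58 [325. 278.] rect mm x,y,w,l,d
[... 248 characters left out ...]
mory_stick side 0.68 [242. 283.] rect mm x,y,w,l,dir [579.6 303.7  22.3  59.9  75.1]
   tri mm [580.5 301.9   7.8] gap 0.2
pen_wood top 0.68 [230. 256.] rect mm x,y,w,l,dir [432.  136.   10.6 128.5 -70.6]
pen_wood side 0.57 [322. 239.] rect mm x,y,w,l,dir [433.9 138.1  17.9 129.  -68.9]
   tri mm [431.6 135.6   7.7] gap 1.3
pen_navy top 0.76 [221. 191.] rect mm x,y,w,l,dir [570.6 157.5  13.2 117.   84.2]
pen_navy side 0.67 [251. 246.] rect mm x,y,w,l,dir [571.5 165.    8.7 122.6  86.3]
   tri mm [572.  160.    6.4] gap 0.2
binder_clip side 0.67 [282. 279.] rect mm x,y,w,l,dir [517.1 302.8  19.1  66.4 -81.8]
binder_clip side 0.36 [251. 245.] rect mm x,y,w,l,dir [570.9 184.5  12.6 127.7  85.3]
```

```bash
cat >> h.py <<'E'
def crect(cam,im,lo,hi,z,box):
    hsv=cv2.cvtColor(im,cv2.COLOR_RGB2HSV);m=cv2.inRange(hsv,lo,hi);k=np.zeros_like(m);a,b,c,d=box;k[b:d,a:c]=m[b:d,a:c]
    k=cv2.morphologyEx(k,cv2.MORPH_CLOSE,np.ones((3,3)));return rect(cam,k>0,z),k
def box(P,x,y,w,l,yaw,z):
    a=np.radians(yaw);R=np.array([[np.cos(a),-np.sin(a)],[np.sin(a),np.cos(a)]])
    q=np.array([[-w/2,-l/2],[w/2,-l/2],[w/2,l/2],[-w/2,l/2]])+[x,y]
    return np.c_[q@R.T+P,np.full(4,z)]/1000
E
python3 - <<'E'
from h import *
import pickle
o=pickle.load(open('m.pkl','rb'))
top=r.snapshot('top');side=r.snapshot('side')
for cam,im,b in(('top',top,(185,200,275,240)),('side',side,(265,218,302,266))):
    q,k=crect(cam,im,(20,110,110),(35,255,255),8,b) if 0 else crect(cam,im,(18,100,90),(36,255,255),.008,b)
    print('pencil',cam,np.round(q,1),cv2.boundingRect(k))
for cam in('top','side'):
    m=o[('magnifier',cam)].astype(np.uint8)
    cs,_=cv2.findContours(m,cv2.RETR_EXTERNAL,cv2.CHAIN_APPROX_NONE);c=max(cs,key=cv2.contourArea).reshape(-1,2)
    p=plane(cam,c,.012)*1000
    e=p[np.argmin(p[:,1])];L=p[p[:,1]>np.max(p[:,1])-60].astype(np.float32)
    (cx,cy),(a1,a2),_=cv2.fitEllipse(L)
    d=np.array([cx,cy])-e;print('lens',cam,cx,cy,a1,a2,'end',e,'dist',np.linalg.norm(d),'dir',np.degrees(np.arctan2(d[1],d[0])))
V=cv2.resize(top[120:290,130:450],None,fx=2.5,fy=2.5,interpolation=cv2.INTER_CUBIC)[:,:,::-1].copy()
T=(537,-185.5)
for b in[(0,0,248,224,5.3,18),(-84,0,24,181,5.3,4),(78,55,38,60,5.3,4),(78,-50,34,66,5.3,4),(-16,-40,36,122,5.3,4)]:
    cv2.polylines(V,[np.int32((proj('top',box(T,*b))-[130,120]+.5)*2.5)],1,(0,255,255),1)
cv2.imwrite('pics/t1.png',V)
cv2.imwrite('pics/s1.png',cv2.resize(side[165:305,150:390],None,fx=3.3,fy=3.3,interpolation=cv2.INTER_CUBIC)[:,:,::-1])
E
```

```text
pencil top [512.3 132.6   6.9 143.9 -73. ] (201, 209, 65, 21)
pencil side [513.  130.5   8.3 151.  -73.1] (271, 224, 24, 32)
lens top 638.1806030273438 217.98477172851562 78.6012954711914 79.77323913574219 end [673.96162047  76.1541237 ] dist 146.27444728557427 dir 104.15912035425394
lens side 638.1123046875 228.7711639404297 75.0006332397461 87.24237060546875 end [679.0613597   59.57834212] dist 174.07767249814418 dir 103.6054396288819
```

View pics/t1.png

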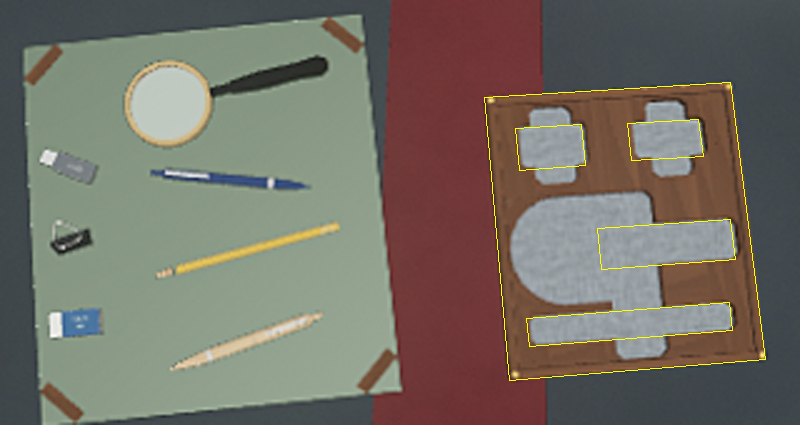

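The overlay fits the tray's rim corners and recess edges, so the tray pose is (537, -185.5) mm at 5.3°. The pencil's ends lie at full-frame pixels (193,230) and (266,210). I'll start moving towards the magnifier.

```bash
cat > d.py <<'E'
# usage: d.py x y z(mm) closing_dir(deg): remaining shift/turn in row units
import sys
from h import *
from scipy.spatial.transform import Rotation as Ro
s=r.get_state();x,y,z,c=map(float,sys.argv[1:]);a=np.radians(c)
y_=np.array([np.cos(a),np.sin(a),0]);Rc=Ro.from_quat(s['eef_rot'])
if y_@Rc.as_matrix()[:,1]<0:y_=-y_
z_=np.array([0,0,-1.]);T=Ro.from_matrix(np.c_[np.cross(y_,z_),y_,z_])
w=(T*Rc.inv()).as_rotvec();d=np.array([x,y,z])/1000-s['tool_pos']
print('t',round(s['clock'],2),'pos',np.round(s['tool_pos']*1000,1),'d units',np.round(d/.25,4),'w units',np.round(w/2,4),'open mm',round(s['opening']*88,1),'ff',round(s['finger_force'],1),'F',np.round(s['contact_force'],1),'q',np.round(s['q'],2))
E
python3 -m jog '[{"dx":0.078,"dy":0.146,"wz":0.0346,"hand":0.5},{"dx":0.078,"dy":0.146,"wz":0.0346,"hand":0.5},{"dx":0.078,"dy":0.146,"wz":0.0346,"hand":0.5},{"dx":0.078,"dy":0.146,"wz":0.0346,"hand":0.5},{"dx":0.078,"dy":0.146,"wz":0.0346,"hand":0.5}]' 30
python3 d.py 651.4 165.6 238 14.2
python3 - <<'E'
from h import *
p=plane('top',[[192.8,229.6],[266,210.4]],.008)*1000;print('pencil ends',p,p.mean(0),np.linalg.norm(p[0]-p[1]))
print('laptop',plane('top',[[185,115],[265,75]],.015)*1000)
E
```

```text
t 1.2 pos [ 263.9 -566.6  238.7] d units [ 1.5502  2.9288 -0.003 ] w units [0.     0.     0.6914] open mm 88.1 ff 0.0 F [-0.8 -0.8 -0.5] q [ 1.17  0.69 -0.19  1.57  0.16  0.9  -0.22]
pencil ends [[486.14839245 218.20964908]
 [532.20430837  60.93158432]] [509.17635041 139.5706167 ] 163.882692936446
laptop [[744.30620322 250.55240574]
 [846.65557376  72.54813219]]invalid input
```

```bash
python3 -m jog '[{"wx":0,"wy":0,"wz":0.0346,"dx":0.078,"dy":0.146,"dz":0,"hand":0.5},{"wx":0,"wy":0,"wz":0.0346,"dx":0.078,"dy":0.146,"dz":0,"hand":0.5},{"wx":0,"wy":0,"wz":0.0346,"dx":0.078,"dy":0.146,"dz":0,"hand":0.5},{"wx":0,"wy":0,"wz":0.0346,"dx":0.078,"dy":0.146,"dz":0,"hand":0.5},{"wx":0,"wy":0,"wz":0.0346,"dx":0.078,"dy":0.146,"dz":0,"hand":0.5}]' 30
python3 d.py 651.4 165.6 238 14.2
```

```text
clock: 1.62
tool_pos: [0.362, -0.3825, 0.239]
eef_rot: [0.924, 0.382, 0.0, 0.0]
contact_force: [1.6, 0.4, 0.1]
opening: 0.643
finger_force: 0.0
t 1.62 pos [ 362.  -382.5  239. ] d units [ 1.1576  2.1923 -0.0038] w units [0.000e+00 4.000e-04 5.169e-01] open mm 56.6 ff 0.0 F [1.6 0.4 0.1] q [ 0.9   0.57 -0.28  1.86  0.22  0.75 -0.29]
```

```bash
python3 -m jog '[{"wx":0,"wy":0,"wz":0.0345,"dx":0.077,"dy":0.146,"dz":0,"hand":0.5},{"wx":0,"wy":0,"wz":0.0345,"dx":0.077,"dy":0.146,"dz":0,"hand":0.5},{"wx":0,"wy":0,"wz":0.0345,"dx":0.077,"dy":0.146,"dz":0,"hand":0.5},{"wx":0,"wy":0,"wz":0.0345,"dx":0.077,"dy":0.146,"dz":0,"hand":0.5},{"wx":0,"wy":0,"wz":0.0345,"dx":0.077,"dy":0.146,"dz":0,"hand":0.5}]' >/dev/null
python3 -m jog '[{"wx":0,"wy":0,"wz":0.0345,"dx":0.077,"dy":0.146,"dz":0,"hand":0.5},{"wx":0,"wy":0,"wz":0.0345,"dx":0.077,"dy":0.146,"dz":0,"hand":0.5},{"wx":0,"wy":0,"wz":0.0345,"dx":0.077,"dy":0.146,"dz":0,"hand":0.5},{"wx":0,"wy":0,"wz":0.0345,"dx":0.077,"dy":0.146,"dz":0,"hand":0.5},{"wx":0,"wy":0,"wz":0.0345,"dx":0.077,"dy":0.146,"dz":0,"hand":0.5}]' >/dev/null
python3 -m jog '[{"wx":0,"wy":0,"wz":0.0345,"dx":0.077,"dy":0.146,"dz":0,"hand":0.5},{"wx":0,"wy":0,"wz":0.0345,"dx":0.077,"dy":0.146,"dz":0,"hand":0.5},{"wx":0,"wy":0,"wz":0.0345,"dx":0.077,"dy":0.146,"dz":0,"hand":0.5},{"wx":0,"wy":0,"wz":0.0345,"dx":0.077,"dy":0.146,"dz":-0.05,"hand":0.5},{"wx":0,"wy":0,"wz":0.0345,"dx":0.077,"dy":0.146,"dz":-0.05,"hand":0.5}]'
python3 d.py 651.4 165.6 60 14.2
```

```text
clock: 2.87
tool_pos: [0.6501, 0.163, 0.2151]
eef_rot: [0.614, 0.789, 0.001, 0.001]
contact_force: [0.0, -0.2, -0.3]
opening: 0.5
finger_force: 0.0
t 2.87 pos [650.1 163.  215.1] d units [ 0.0052  0.0104 -0.6203] w units [-0.0002  0.0011 -0.0007] open mm 44.0 ff 0.0 F [ 0.  -0.2 -0.3] q [-0.07  0.81 -0.5   1.43  0.42  1.   -0.41]
```

```bash
python3 -m jog '[{"wx":0,"wy":0,"wz":0,"dx":0.005,"dy":0.01,"dz":-0.13,"hand":0.5},{"wx":0,"wy":0,"wz":0,"dx":0,"dy":0,"dz":-0.13,"hand":0.5},{"wx":0,"wy":0,"wz":0,"dx":0,"dy":0,"dz":-0.13,"hand":0.5},{"wx":0,"wy":0,"wz":0,"dx":0,"dy":0,"dz":-0.13,"hand":0.5},{"wx":0,"wy":0,"wz":0,"dx":0,"dy":0,"dz":-0.11,"hand":0.5}]' >/dev/null
python3 -m jog '[{"wx":0,"wy":0,"wz":0,"dx":0,"dy":0,"dz":-0.06,"hand":0.5},{"wx":0,"wy":0,"wz":0,"dx":0,"dy":0,"dz":0,"hand":0.5}]'
python3 d.py 651.4 165.6 8 14.2
python3 - <<'E'
from h import *
a=r.snapshot('side')[165:305,150:390];b=r.snapshot('top')[80:230,130:370]
f=lambda i:cv2.resize(i,None,fx=2.0,fy=2.0,interpolation=cv2.INTER_CUBIC)[:,:,::-1]
cv2.imwrite('pics/p2.png',np.vstack([f(a),f(b)]))
E
```

```text
clock: 3.45
tool_pos: [0.6476, 0.1623, 0.0384]
eef_rot: [0.615, 0.789, -0.003, -0.002]
contact_force: [-0.1, 0.1, 1.0]
opening: 0.498
finger_force: 0.0
t 3.45 pos [647.6 162.3  38.4] d units [ 0.015   0.013  -0.1217] w units [ 0.0013 -0.003   0.0007] open mm 43.8 ff 0.0 F [-0.1  0.1  1. ] q [-0.11  1.03 -0.4   1.53  0.54  0.7  -0.51]
```

View pics/p2.png

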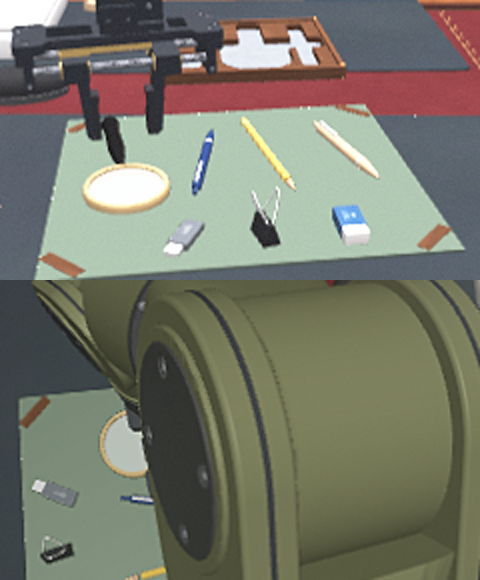

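The side view shows the fingers straddling the handle (crop about (95,135) and (155,130), handle at (114,130)). I'll correct by +4 mm in x, go down and grip.

```bash
python3 -m jog '[{"wx":0.0013,"wy":-0.003,"wz":0,"dx":0.018,"dy":0.013,"dz":-0.03,"hand":0.5},{"wx":0,"wy":0,"wz":0,"dx":0,"dy":0,"dz":-0.05,"hand":0.5},{"wx":0,"wy":0,"wz":0,"dx":0,"dy":0,"dz":-0.04,"hand":0.5},{"wx":0,"wy":0,"wz":0,"dx":0,"dy":0,"dz":0,"hand":0.5}]' >/dev/null
python3 d.py 651.4 165.6 8 14.2
python3 -m jog '[{"wx":0,"wy":0,"wz":0,"dx":0,"dy":0,"dz":0,"hand":1},{"wx":0,"wy":0,"wz":0,"dx":0,"dy":0,"dz":0,"hand":1},{"wx":0,"wy":0,"wz":0,"dx":0,"dy":0,"dz":0,"hand":1},{"wx":0,"wy":0,"wz":0,"dx":0,"dy":0,"dz":0,"hand":1},{"wx":0,"wy":0,"wz":0,"dx":0,"dy":0,"dz":0,"hand":1}]' 30 >/dev/null
python3 d.py 651.4 165.6 8 14.2
```

```text
t 3.88 pos [653.2 166.   10. ] d units [-0.0073 -0.0016 -0.0081] w units [-0.0006  0.0015  0.0008] open mm 43.8 ff 0.0 F [-0.9  0.5 -0.2] q [-0.12  1.07 -0.38  1.52  0.56  0.66 -0.53]
t 4.3 pos [654.8 166.7  12.5] d units [-0.0136 -0.0044 -0.018 ] w units [-0.0014  0.0033  0.001 ] open mm 12.8 ff 0.7 F [-1.7 -1.   0.7] q [-0.12  1.07 -0.38  1.52  0.56  0.66 -0.53]
```

```bash
python3 -m jog '[{"wx":0,"wy":0,"wz":0,"dx":0,"dy":0,"dz":0,"hand":1},{"wx":0,"wy":0,"wz":0,"dx":0,"dy":0,"dz":0,"hand":1},{"wx":0,"wy":0,"wz":0,"dx":0,"dy":0,"dz":0,"hand":1}]' 30 >/dev/null
python3 d.py 651.4 165.6 8 14.2
python3 - <<'E'
from h import *
a=r.snapshot('side')[165:285,150:300]
f=lambda i:cv2.resize(i,None,fx=4.0,fy=4.0,interpolation=cv2.INTER_CUBIC)[:,:,::-1]
cv2.imwrite('pics/p3.png',f(a))
E
```

```text
t 4.55 pos [654.5 166.6  12.3] d units [-0.0125 -0.0041 -0.0174] w units [-0.0012  0.003   0.0009] open mm 9.4 ff 26.9 F [-1.4 -0.1  2.5] q [-0.12  1.07 -0.38  1.52  0.56  0.66 -0.53]
```

View pics/p3.png

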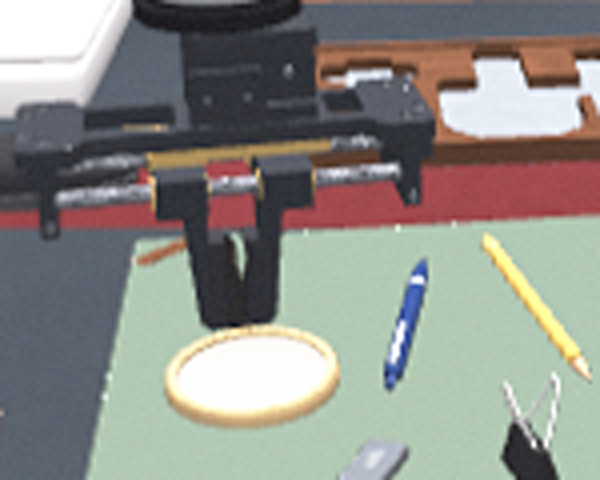

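The fingers have closed on the handle just behind the lens rim, at crop (240,320), with about 27 N. I'll lift and check.

```bash
python3 -m jog '[{"wx":0,"wy":0,"wz":0,"dx":0,"dy":0,"dz":0.05,"hand":1},{"wx":0,"wy":0,"wz":0,"dx":0,"dy":0,"dz":0.09,"hand":1},{"wx":0,"wy":0,"wz":0,"dx":0,"dy":0,"dz":0.1,"hand":1},{"wx":0,"wy":0,"wz":0,"dx":0,"dy":0,"dz":0.1,"hand":1},{"wx":0,"wy":0,"wz":0,"dx":0,"dy":0,"dz":0.02,"hand":1}]' 40 >/dev/null
python3 d.py 521.1 -187 100 5.3
python3 - <<'E'
from h import *
a=r.snapshot('side')[120:270,130:330]
f=lambda i:cv2.resize(i,None,fx=3.0,fy=3.0,interpolation=cv2.INTER_CUBIC)[:,:,::-1]
cv2.imwrite('pics/p4.png',f(a))
E
```

```text
t 5.02 pos [657.2 168.  106.9] d units [-0.5442 -1.4201 -0.0275] w units [-0.0024  0.0067 -0.0766] open mm 7.9 ff 35.4 F [ 0.7  0.4 -1.8] q [-0.09  0.94 -0.44  1.5   0.5   0.8  -0.48]
```

View pics/p4.png

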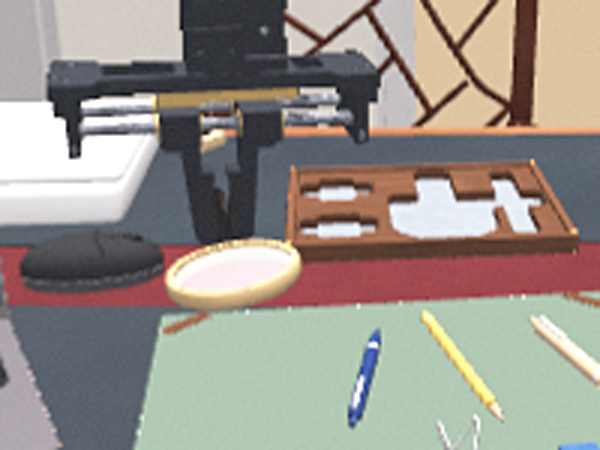

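The magnifier is up but rolled about its axis: its right edge is high at crop (280,260), so only the fingertips hold it. There is plenty of time, so I'll set it back down and regrip lower and about 10 mm further back on the handle.

```bash
python3 -m jog '[{"wx":0,"wy":0,"wz":0,"dx":0,"dy":0,"dz":-0.1,"hand":1},{"wx":0,"wy":0,"wz":0,"dx":0,"dy":0,"dz":-0.12,"hand":1},{"wx":0,"wy":0,"wz":0,"dx":0,"dy":0,"dz":-0.1,"hand":1},{"wx":0,"wy":0,"wz":0,"dx":0,"dy":0,"dz":-0.04,"hand":1},{"wx":0,"wy":0,"wz":0,"dx":0,"dy":0,"dz":-0.01,"hand":1}]' 30 >/dev/null
python3 d.py 653.8 156 6 14.2
python3 -m jog '[{"wx":0,"wy":0,"wz":0,"dx":0,"dy":0,"dz":0,"hand":0.55},{"wx":0,"wy":0,"wz":0,"dx":0,"dy":0,"dz":0,"hand":0.55},{"wx":0,"wy":0,"wz":0,"dx":0,"dy":0,"dz":0,"hand":0.55},{"wx":0,"wy":0,"wz":0,"dx":0,"dy":0,"dz":0,"hand":0.55},{"wx":0,"wy":0,"wz":0,"dx":0,"dy":0,"dz":0,"hand":0.55}]'>/dev/null
python3 d.py 653.8 156 6 14.2
```

```text
t 5.48 pos [651.8 165.7  12.4] d units [ 0.0079 -0.0387 -0.0255] w units [0.0011 0.0001 0.0011] open mm 8.2 ff 38.1 F [-17.   -6.5  48. ] q [-0.12  1.07 -0.38  1.52  0.56  0.66 -0.53]
t 5.9 pos [654.3 166.6   8.9] d units [-0.0022 -0.0423 -0.0114] w units [-0.0012  0.0027  0.0009] open mm 38.4 ff 0.0 F [-0.2  0.4  1.2] q [-0.12  1.07 -0.38  1.52  0.56  0.65 -0.53]
```

```bash
python3 -m jog '[{"wx":-0.0012,"wy":0.0027,"wz":0,"dx":0,"dy":-0.042,"dz":-0.006,"hand":0.55},{"wx":0,"wy":0,"wz":0,"dx":0,"dy":0,"dz":-0.008,"hand":0.55},{"wx":0,"wy":0,"wz":0,"dx":0,"dy":0,"dz":0,"hand":0.55}]'>/dev/null
python3 d.py 653.8 156 6 14.2
python3 - <<'E'
from h import *
r.snapshot('side');r.snapshot('top')
a=r.snapshot('side')[165:285,150:300]
f=lambda i:cv2.resize(i,None,fx=4.0,fy=4.0,interpolation=cv2.INTER_CUBIC)[:,:,::-1]
cv2.imwrite('pics/p5.png',f(a))
E
```

```text
t 6.15 pos [654.5 154.2   5.2] d units [-0.0028  0.0071  0.0033] w units [ 0.0007 -0.0002  0.0018] open mm 39.7 ff 0.0 F [ 0.4  0.3 -0.2] q [-0.11  1.08 -0.38  1.52  0.57  0.65 -0.52]
```

View pics/p5.png

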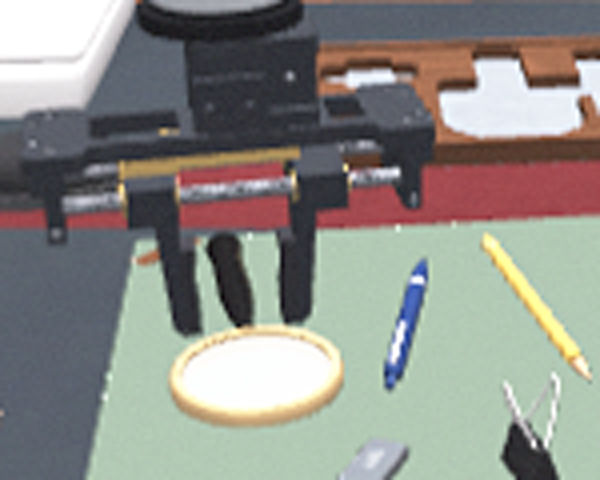

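The magnifier lies flat again, with the handle between the open fingers. I'll close and lift.

```bash
python3 -m jog '[{"wx":0,"wy":0,"wz":0,"dx":0,"dy":0,"dz":0.002,"hand":1},{"wx":0,"wy":0,"wz":0,"dx":0,"dy":0,"dz":0,"hand":1},{"wx":0,"wy":0,"wz":0,"dx":0,"dy":0,"dz":0,"hand":1},{"wx":0,"wy":0,"wz":0,"dx":0,"dy":0,"dz":0,"hand":1},{"wx":0,"wy":0,"wz":0,"dx":0,"dy":0,"dz":0,"hand":1}]' 40 >/dev/null
python3 -m jog '[{"wx":0,"wy":0,"wz":0,"dx":0,"dy":0,"dz":0,"hand":1},{"wx":0,"wy":0,"wz":0,"dx":0,"dy":0,"dz":0,"hand":1}]'>/dev/null
python3 d.py 653.8 156 6 14.2
python3 -m jog '[{"wx":0,"wy":0,"wz":0,"dx":0,"dy":0,"dz":0.05,"hand":1},{"wx":0,"wy":0,"wz":0,"dx":0,"dy":0,"dz":0.09,"hand":1},{"wx":0,"wy":0,"wz":0,"dx":0,"dy":0,"dz":0.1,"hand":1},{"wx":0,"wy":0,"wz":0,"dx":0,"dy":0,"dz":0.1,"hand":1},{"wx":0,"wy":0,"wz":0,"dx":0,"dy":0,"dz":0.02,"hand":1}]' >/dev/null
python3 d.py 521.1 -187 100 5.3
python3 - <<'E'
from h import *
a=r.snapshot('side')[120:270,130:330]
f=lambda i:cv2.resize(i,None,fx=3.0,fy=3.0,interpolation=cv2.INTER_CUBIC)[:,:,::-1]
cv2.imwrite('pics/p6.png',f(a))
E
```

```text
t 6.88 pos [654.6 156.3   6.7] d units [-0.0032 -0.0014 -0.0028] w units [-0.0002  0.0004  0.0009] open mm 12.0 ff 39.8 F [-0.3  1.1  0.2] q [-0.11  1.08 -0.38  1.52  0.57  0.66 -0.52]
t 7.3 pos [657.  157.3 101.4] d units [-0.5435 -1.3773 -0.0055] w units [-0.0012  0.0037 -0.0766] open mm 12.1 ff 39.8 F [-0.1  0.5 -0.4] q [-0.08  0.95 -0.44  1.5   0.51  0.8  -0.47]
```

View pics/p6.png

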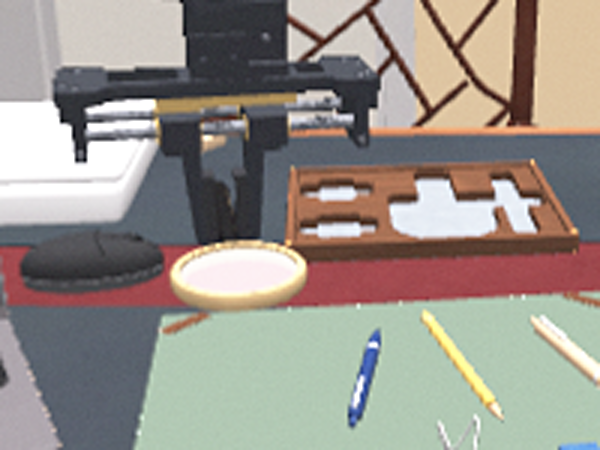

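Now it is level and firmly held (12 mm opening, 40 N). Carrying it to the tray.

```bash
python3 -m jog '[{"wx":0,"wy":0,"wz":-0.003,"dx":-0.02,"dy":-0.06,"dz":0,"hand":1},{"wx":0,"wy":0,"wz":-0.0067,"dx":-0.047,"dy":-0.123,"dz":0,"hand":1},{"wx":0,"wy":0,"wz":-0.0067,"dx":-0.047,"dy":-0.123,"dz":0,"hand":1},{"wx":0,"wy":0,"wz":-0.0067,"dx":-0.047,"dy":-0.123,"dz":0,"hand":1},{"wx":0,"wy":0,"wz":-0.0067,"dx":-0.047,"dy":-0.123,"dz":0,"hand":1}]' >/dev/null
python3 -m jog '[{"wx":0,"wy":0,"wz":-0.0067,"dx":-0.047,"dy":-0.123,"dz":0,"hand":1},{"wx":0,"wy":0,"wz":-0.0067,"dx":-0.047,"dy":-0.123,"dz":0,"hand":1},{"wx":0,"wy":0,"wz":-0.0067,"dx":-0.047,"dy":-0.123,"dz":0,"hand":1},{"wx":0,"wy":0,"wz":-0.0067,"dx":-0.047,"dy":-0.123,"dz":0,"hand":1},{"wx":0,"wy":0,"wz":-0.0067,"dx":-0.047,"dy":-0.123,"dz":0,"hand":1}]' >/dev/null
python3 -m jog '[{"wx":0,"wy":0,"wz":-0.0067,"dx":-0.047,"dy":-0.123,"dz":0,"hand":1},{"wx":0,"wy":0,"wz":-0.0067,"dx":-0.047,"dy":-0.123,"dz":0,"hand":1},{"wx":0,"wy":0,"wz":0,"dx":0,"dy":0,"dz":0,"hand":1},{"wx":0,"wy":0,"wz":0,"dx":0,"dy":0,"dz":0,"hand":1}]' >/dev/null
python3 d.py 522 -196.8 50 5.3
```

```text
t 8.52 pos [ 518.  -200.    95.3] d units [ 0.0159  0.0128 -0.1812] w units [ 0.0004 -0.0013  0.0026] open mm 12.3 ff 39.8 F [ 0.   0.6 -1.4] q [ 0.52  0.84 -0.41  1.88  0.6   0.55 -0.2 ]
```

```bash
python3 -m jog '[{"wx":0.0004,"wy":-0.0013,"wz":0.0026,"dx":0.016,"dy":0.013,"dz":-0.08,"hand":1},{"wx":0,"wy":0,"wz":0,"dx":0,"dy":0,"dz":-0.1,"hand":1},{"wx":0,"wy":0,"wz":0,"dx":0,"dy":0,"dz":-0.03,"hand":1},{"wx":0,"wy":0,"wz":0,"dx":0,"dy":0,"dz":0,"hand":1}]' >/dev/null
python3 d.py 522 -196.8 7 5.3
python3 - <<'E'
from h import *
t=r.snapshot('top');s=r.snapshot('side')
a=cv2.resize(s[130:220,200:345],None,fx=4,fy=4,interpolation=cv2.INTER_CUBIC)
b=cv2.resize(t[140:280,310:455],None,fx=1.6,fy=1.6,interpolation=cv2.INTER_CUBIC)
b=np.pad(b,((0,0),(0,a.shape[1]-b.shape[1]),(0,0)))
cv2.imwrite('pics/p7.png',np.vstack([a,b])[:,:,::-1])
E
```

```text
t 8.85 pos [ 522.9 -191.9   41.9] d units [-0.0034 -0.0196 -0.1395] w units [-0.0014 -0.0007 -0.0039] open mm 12.0 ff 39.8 F [-0.2 -0.8 -2.2] q [ 0.47  0.92 -0.34  1.89  0.66  0.44 -0.26]
```

View pics/p7.png

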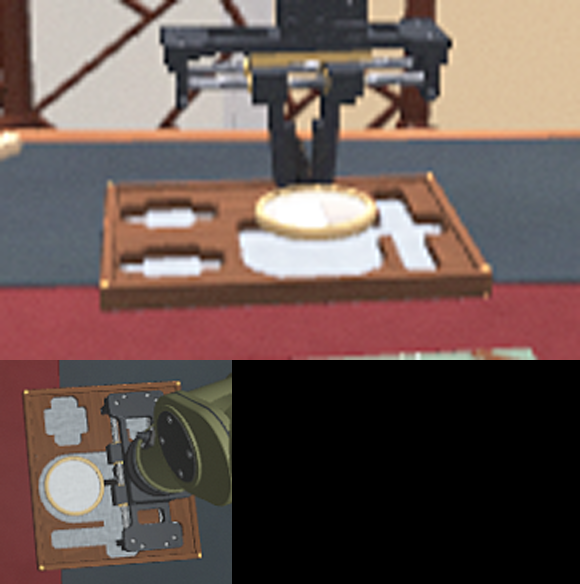

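In the top view the lens is over its well. I'll measure it exactly.

```bash
python3 - <<'E'
from h import *
for m in r.masks_of('top','magnifier')[:2]:
    k=m['region'].astype(np.uint8);cs,_=cv2.findContours(k,0,1);c=max(cs,key=cv2.contourArea)
    p=(plane('top',c.reshape(-1,2),.043)*1000).astype(np.float32)
    L=p[p[:,1]>p[:,1].max()-60];print(m['p'],m['bbox'],cv2.fitEllipse(L))
E
python3 d.py 522 -196.8 7 5.3
```

```text
0.62 [339.6, 199.0, 379.0, 237.4] ((513.9713134765625, -128.0789031982422), (75.34188842773438, 75.91323852539062), 15.149210929870605)
t 9.0 pos [ 524.9 -193.2   44.7] d units [-0.0116 -0.0143 -0.1506] w units [-0.0006  0.002  -0.0031] open mm 11.8 ff 39.8 F [ 0.7 -0.7 -1.8] q [ 0.47  0.92 -0.34  1.89  0.66  0.44 -0.26]
```

```bash
python3 -m jog '[{"wx":0,"wy":0,"wz":-0.004,"dx":-0.002,"dy":-0.017,"dz":-0.02,"hand":1},{"wx":0,"wy":0,"wz":0,"dx":0,"dy":0,"dz":-0.05,"hand":1},{"wx":0,"wy":0,"wz":0,"dx":0,"dy":0,"dz":-0.04,"hand":1},{"wx":0,"wy":0,"wz":0,"dx":0,"dy":0,"dz":-0.02,"hand":1},{"wx":0,"wy":0,"wz":0,"dx":0,"dy":0,"dz":0,"hand":1}]' >/dev/null
python3 d.py 522 -196.8 7 5.3
python3 - <<'E'
from h import *
r.snapshot('top')
for m in r.masks_of('top','magnifier')[:2]:
    k=m['region'].astype(np.uint8);cs,_=cv2.findContours(k,0,1);c=max(cs,key=cv2.contourArea)
    p=(plane('top',c.reshape(-1,2),.012)*1000).astype(np.float32)
    L=p[p[:,1]>p[:,1].max()-60];print(m['p'],m['bbox'],cv2.fitEllipse(L))
E
python3 d.py 522 -196.8 7 5.3
```

```text
t 9.42 pos [ 523.2 -197.9   10.7] d units [-0.0048  0.0045 -0.0146] w units [-0.0006  0.0008  0.0013] open mm 12.1 ff 39.8 F [-0.8 -0.3 -2.3] q [ 0.45  0.97 -0.29  1.89  0.7   0.38 -0.29]
0.62 [339.3, 201.0, 380.6, 239.4] ((515.8375244140625, -133.24000549316406), (73.19305419921875, 78.05792236328125), 58.83647918701172)
t 9.52 pos [ 523.9 -198.    11.6] d units [-0.0074  0.0046 -0.0184] w units [-0.0005  0.0016  0.0013] open mm 12.0 ff 39.8 F [ 0.2 -0.1 -1.9] q [ 0.45  0.97 -0.29  1.89  0.7   0.38 -0.29]
```

```bash
python3 -m jog '[{"wx":0,"wy":0,"wz":0,"dx":0,"dy":0,"dz":-0.01,"hand":1},{"wx":0,"wy":0,"wz":0,"dx":0,"dy":0,"dz":-0.006,"hand":1},{"wx":0,"wy":0,"wz":0,"dx":0,"dy":0,"dz":0,"hand":1}]' >/dev/null
python3 d.py 522 -196.8 7 5.3
python3 -m jog '[{"wx":0,"wy":0,"wz":0,"dx":0,"dy":0,"dz":0,"hand":0.62},{"wx":0,"wy":0,"wz":0,"dx":0,"dy":0,"dz":0,"hand":0.62},{"wx":0,"wy":0,"wz":0,"dx":0,"dy":0,"dz":0,"hand":0.62},{"wx":0,"wy":0,"wz":0,"dx":0,"dy":0,"dz":0,"hand":0.62}]' >/dev/null
python3 d.py 522 -196.8 7 5.3
python3 -m jog '[{"wx":0,"wy":0,"wz":0,"dx":0,"dy":0,"dz":0.06,"hand":0.62},{"wx":0,"wy":0,"wz":0,"dx":0,"dy":0,"dz":0.12,"hand":0.62},{"wx":0,"wy":0,"wz":0,"dx":0,"dy":0,"dz":0.12,"hand":0.62},{"wx":0,"wy":0,"wz":0,"dx":0,"dy":0,"dz":0.06,"hand":0.62}]' >/dev/null
python3 d.py 509.2 139.6 95 17
```

```text
t 9.77 pos [ 523.9 -198.     7.6] d units [-0.0076  0.0049 -0.0024] w units [-0.0005  0.0017  0.0013] open mm 12.1 ff 39.8 F [-0.1  0.7 -2.5] q [ 0.45  0.98 -0.29  1.89  0.7   0.37 -0.29]
t 10.1 pos [ 524.1 -198.1    7.9] d units [-0.0082  0.0052 -0.0034] w units [-0.0004  0.0019  0.0014] open mm 33.0 ff 0.0 F [0.9 0.5 0.3] q [ 0.45  0.98 -0.29  1.89  0.7   0.37 -0.29]
t 10.43 pos [ 525.1 -198.2  100.5] d units [-0.0635  1.3512 -0.022 ] w units [-0.0005  0.0034  0.1035] open mm 33.2 ff 0.0 F [0.2 0.8 0.1] q [ 0.53  0.83 -0.42  1.87  0.6   0.56 -0.2 ]
```

```bash
python3 -m jog '[{"wx":0,"wy":0,"wz":0.0104,"dx":-0.006,"dy":0.135,"dz":0,"hand":0.62},{"wx":0,"wy":0,"wz":0.0104,"dx":-0.006,"dy":0.135,"dz":0,"hand":0.62},{"wx":0,"wy":0,"wz":0.0104,"dx":-0.006,"dy":0.135,"dz":0,"hand":0.62},{"wx":0,"wy":0,"wz":0.0104,"dx":-0.006,"dy":0.135,"dz":0,"hand":0.62},{"wx":0,"wy":0,"wz":0.0104,"dx":-0.006,"dy":0.135,"dz":0,"hand":0.62}]' >/dev/null
python3 -m jog '[{"wx":0,"wy":0,"wz":0.0104,"dx":-0.006,"dy":0.135,"dz":0,"hand":0.62},{"wx":0,"wy":0,"wz":0.0104,"dx":-0.006,"dy":0.135,"dz":0,"hand":0.62},{"wx":0,"wy":0,"wz":0.0104,"dx":-0.006,"dy":0.135,"dz":0,"hand":0.62},{"wx":0,"wy":0,"wz":0.0104,"dx":-0.006,"dy":0.135,"dz":-0.02,"hand":0.62},{"wx":0,"wy":0,"wz":0.0104,"dx":-0.006,"dy":0.135,"dz":-0.05,"hand":0.62}]' >/dev/null
python3 -m jog '[{"wx":0,"wy":0,"wz":0,"dx":0,"dy":0,"dz":-0.1,"hand":0.62},{"wx":0,"wy":0,"wz":0,"dx":0,"dy":0,"dz":0,"hand":0.62}]' >/dev/null
python3 d.py 509.2 139.6 7 17
python3 - <<'E'
from h import *
t=r.snapshot('top');s=r.snapshot('side')
a=cv2.resize(s[150:280,180:350],None,fx=2.6,fy=2.6,interpolation=cv2.INTER_CUBIC)
b=cv2.resize(t[145:285,315:445],None,fx=2.6,fy=2.6,interpolation=cv2.INTER_CUBIC)
h=max(a.shape[0],b.shape[0]);P=lambda i:np.pad(i,((0,h-i.shape[0]),(0,0),(0,0)))
cv2.imwrite('pics/p8.png',np.hstack([P(a),P(b)])[:,:,::-1])
E
python3 d.py 509.2 139.6 7 17
```

```text
t 11.43 pos [506.8 141.9  52.7] d units [ 0.0095 -0.009  -0.1828] w units [-0.0007 -0.0004 -0.0031] open mm 33.3 ff 0.0 F [ 0.5 -0.4 -0.9] q [-0.19  0.88 -0.29  1.99  0.65  0.37 -0.68]
t 11.53 pos [508.1 138.1  54.8] d units [ 0.0042  0.006  -0.1912] w units [ 0.0005  0.0005 -0.0004] open mm 33.6 ff 0.0 F [ 0.4 -0.7  0.4] q [-0.18  0.87 -0.28  1.99  0.64  0.37 -0.68]
```

View pics/p8.png

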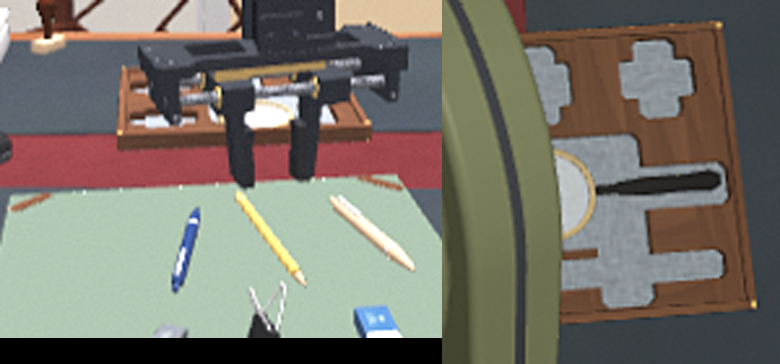

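The magnifier lies in its recess, with the handle inside the channel. The fingers are over the pencil, so I'll go down and grip it.

```bash
python3 -m jog '[{"wx":0,"wy":0,"wz":0,"dx":0.004,"dy":0.006,"dz":-0.05,"hand":0.62},{"wx":0,"wy":0,"wz":0,"dx":0,"dy":0,"dz":-0.08,"hand":0.62},{"wx":0,"wy":0,"wz":0,"dx":0,"dy":0,"dz":-0.05,"hand":0.62},{"wx":0,"wy":0,"wz":0,"dx":0,"dy":0,"dz":0,"hand":0.62},{"wx":0,"wy":0,"wz":0,"dx":0,"dy":0,"dz":0,"hand":0.62}]' >/dev/null
python3 d.py 509.2 139.6 6 17
```

```text
t 11.95 pos [510.2 139.2  10.8] d units [-0.0041  0.0014 -0.0192] w units [-0.0002  0.0016  0.0006] open mm 33.6 ff 0.0 F [0.1 0.4 0.4] q [-0.23  0.95 -0.21  1.99  0.69  0.27 -0.73]
```

```bash
python3 -m jog '[{"wx":0,"wy":0,"wz":0,"dx":-0.002,"dy":0,"dz":-0.017,"hand":0.62},{"wx":0,"wy":0,"wz":0,"dx":0,"dy":0,"dz":0,"hand":0.62},{"wx":0,"wy":0,"wz":0,"dx":0,"dy":0,"dz":0,"hand":1},{"wx":0,"wy":0,"wz":0,"dx":0,"dy":0,"dz":0,"hand":1},{"wx":0,"wy":0,"wz":0,"dx":0,"dy":0,"dz":0,"hand":1}]' 20 >/dev/null
python3 -m jog '[{"wx":0,"wy":0,"wz":0,"dx":0,"dy":0,"dz":0,"hand":1},{"wx":0,"wy":0,"wz":0,"dx":0,"dy":0,"dz":0,"hand":1},{"wx":0,"wy":0,"wz":0,"dx":0,"dy":0,"dz":0,"hand":1},{"wx":0,"wy":0,"wz":0,"dx":0,"dy":0,"dz":0,"hand":1}]' >/dev/null
python3 d.py 509.2 139.6 6 17
```

```text
t 12.7 pos [509.5 141.    6.1] d units [-0.0012 -0.0057 -0.0003] w units [-0.0008  0.0017 -0.0006] open mm 7.9 ff 20.0 F [ 0.7 -0.1  3.9] q [-0.24  0.96 -0.2   1.99  0.69  0.25 -0.73]
```

```bash
python3 -m jog '[{"wx":0,"wy":0,"wz":0,"dx":0,"dy":0,"dz":0.05,"hand":1},{"wx":0,"wy":0,"wz":0,"dx":0,"dy":0,"dz":0.11,"hand":1},{"wx":0,"wy":0,"wz":0,"dx":0,"dy":0,"dz":0.11,"hand":1},{"wx":0,"wy":0,"wz":0,"dx":0,"dy":0,"dz":0.05,"hand":1}]' 20 >/dev/null
python3 -m jog '[{"wx":0,"wy":0,"wz":-0.0093,"dx":-0.0204,"dy":-0.122,"dz":0,"hand":1},{"wx":0,"wy":0,"wz":-0.0093,"dx":-0.0204,"dy":-0.122,"dz":0,"hand":1},{"wx":0,"wy":0,"wz":-0.0093,"dx":-0.0204,"dy":-0.122,"dz":0,"hand":1},{"wx":0,"wy":0,"wz":-0.0093,"dx":-0.0204,"dy":-0.122,"dz":0,"hand":1},{"wx":0,"wy":0,"wz":-0.0093,"dx":-0.0204,"dy":-0.122,"dz":0,"hand":1}]' >/dev/null
python3 -m jog '[{"wx":0,"wy":0,"wz":-0.0093,"dx":-0.0204,"dy":-0.122,"dz":0,"hand":1},{"wx":0,"wy":0,"wz":-0.0093,"dx":-0.0204,"dy":-0.122,"dz":0,"hand":1},{"wx":0,"wy":0,"wz":-0.0093,"dx":-0.0204,"dy":-0.122,"dz":0,"hand":1},{"wx":0,"wy":0,"wz":-0.0093,"dx":-0.0204,"dy":-0.122,"dz":0,"hand":1},{"wx":0,"wy":0,"wz":-0.0093,"dx":-0.0204,"dy":-0.122,"dz":0,"hand":1}]' >/dev/null
python3 -m jog '[{"wx":0,"wy":0,"wz":-0.0093,"dx":-0.0204,"dy":-0.122,"dz":0,"hand":1},{"wx":0,"wy":0,"wz":0,"dx":0,"dy":0,"dz":0,"hand":1},{"wx":0,"wy":0,"wz":0,"dx":0,"dy":0,"dz":0,"hand":1}]' >/dev/null
python3 d.py 453.4 -193.3 45 5.3
```

```text
t 14.12 pos [ 452.3 -196.8   85.5] d units [ 0.0045  0.0142 -0.1622] w units [-0.0001  0.0013  0.0021] open mm 7.5 ff 20.0 F [0.9 0.1 0.1] q [ 0.53  0.8  -0.34  2.08  0.71  0.38 -0.31]
```

```bash
python3 -m jog '[{"wx":0,"wy":0,"wz":0.002,"dx":0.0045,"dy":0.012,"dz":-0.06,"hand":1},{"wx":0,"wy":0,"wz":0,"dx":0,"dy":0,"dz":-0.1,"hand":1},{"wx":0,"wy":0,"wz":0,"dx":0,"dy":0,"dz":-0.04,"hand":1},{"wx":0,"wy":0,"wz":0,"dx":0,"dy":0,"dz":0,"hand":1},{"wx":0,"wy":0,"wz":0,"dx":0,"dy":0,"dz":0,"hand":1}]' >/dev/null
python3 d.py 453.4 -193.3 6 5.3
python3 - <<'E'
from h import *
t=r.snapshot('top');s=r.snapshot('side')
z=r.get_state()['tool_pos'][2]+.002
q,k=crect('side',s,(18,100,90),(36,255,255),z,(250,150,345,215));print(np.round(q,1),cv2.boundingRect(k))
a=cv2.resize(s[125:215,220:330],None,fx=4,fy=4,interpolation=cv2.INTER_CUBIC)
b=cv2.resize(t[145:285,315:445],None,fx=2.6,fy=2.6,interpolation=cv2.INTER_CUBIC)
h=max(a.shape[0],b.shape[0]);P=lambda i:np.pad(i,((0,h-i.shape[0]),(0,0),(0,0)))
cv2.imwrite('pics/p9.png',np.hstack([P(a),P(b)])[:,:,::-1])
E
```

```text
t 14.53 pos [ 454.5 -189.9   35.6] d units [-0.0043 -0.0136 -0.1184] w units [-0.0009  0.0012 -0.0037] open mm 7.5 ff 20.0 F [ 0.4 -0.1  0.7] q [ 0.44  0.89 -0.22  2.09  0.79  0.24 -0.38]
[ 452.  -173.3    8.1   92.1  -85.5] (264, 150, 58, 48)
```

View pics/p9.png

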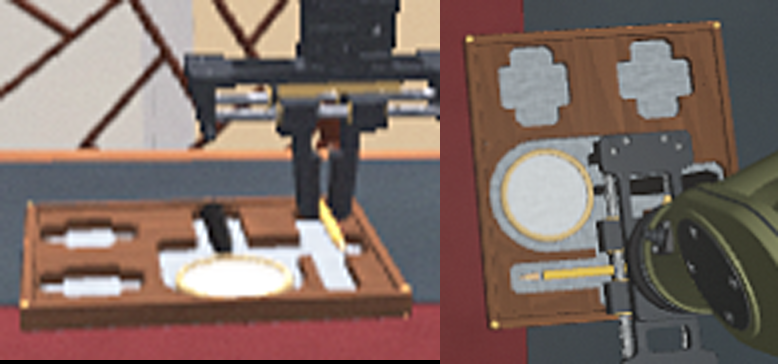

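The magnifier's lens sits in its well at crop (547,195). The pencil is held over its groove, with its end at (523,276). I'll check where that end is.

Run:
```python
from h import *
s=r.get_state();z=s['tool_pos'][2]+.001;print(s['tool_pos'])
p=plane('top',[[346.9,251.2],[315+(608-440)/2.6,145+270/2.6]],z)*1000;print(p,'dir',np.degrees(np.arctan2(*(p[0]-p[1])[::-1])))
print('rel TCP',p[0]-s['tool_pos'][:2]*1000)
a=np.radians(5.3);R=np.array([[np.cos(a),-np.sin(a)],[np.sin(a),np.cos(a)]])
print('tray frame tip, tcp',(p-[537,-185.5])@R,(s['tool_pos'][:2]*1000-[537,-185.5])@R)
```

```text
[ 0.45496201 -0.1906951   0.03645456]
[[ 446.15020253 -110.80695751]
 [ 452.33315682 -180.10224063]] dir 95.09878187521305
rel TCP [-8.81180799 79.88814536]
tray frame tip, tcp [[-83.56194695  82.76555635]
 [-83.80627267  13.19540837]] [-82.16712701   2.40500504]
```

```bash
python3 -m jog '[{"wx":0,"wy":0,"wz":0,"dx":0,"dy":0,"dz":-0.04,"hand":1},{"wx":0,"wy":0,"wz":0,"dx":0,"dy":0,"dz":-0.05,"hand":1},{"wx":0,"wy":0,"wz":0,"dx":0,"dy":0,"dz":-0.01,"hand":1},{"wx":0,"wy":0,"wz":0,"dx":0,"dy":0,"dz":0,"hand":1},{"wx":0,"wy":0,"wz":0,"dx":0,"dy":0,"dz":0,"hand":1}]' >/dev/null
python3 d.py 454.5 -191 6 5.3
```

```text
t 15.05 pos [ 454.6 -191.5   11.5] d units [-0.0006  0.0019 -0.0218] w units [-0.0004  0.002  -0.0024] open mm 7.4 ff 20.0 F [0.1 0.1 0.5] q [ 0.4   0.94 -0.15  2.1   0.82  0.16 -0.41]
```

```bash
python3 -m jog '[{"wx":0,"wy":0,"wz":0,"dx":0,"dy":0,"dz":-0.012,"hand":1},{"wx":0,"wy":0,"wz":0,"dx":0,"dy":0,"dz":-0.009,"hand":1},{"wx":0,"wy":0,"wz":0,"dx":0,"dy":0,"dz":0,"hand":1}]' >/dev/null
python3 d.py 454.5 -191 6 5.3
python3 -m jog '[{"wx":0,"wy":0,"wz":0,"dx":0,"dy":0,"dz":0,"hand":0.8},{"wx":0,"wy":0,"wz":0,"dx":0,"dy":0,"dz":0,"hand":0.8},{"wx":0,"wy":0,"wz":0,"dx":0,"dy":0,"dz":0,"hand":0.8}]' >/dev/null
python3 d.py 454.5 -191 6 5.3
python3 -m jog '[{"wx":0,"wy":0,"wz":0,"dx":0,"dy":0,"dz":0.05,"hand":0.8},{"wx":0,"wy":0,"wz":0,"dx":0,"dy":0,"dz":0.12,"hand":0.8},{"wx":0,"wy":0,"wz":0,"dx":0,"dy":0,"dz":0.12,"hand":0.8},{"wx":0,"wy":0,"wz":0,"dx":0,"dy":0,"dz":0.06,"hand":0.5}]' >/dev/null
python3 d.py 443 285.5 95 4
```

```text
t 15.3 pos [ 454.8 -191.7    6. ] d units [-0.0011  0.0028 -0.0001] w units [-0.0003  0.0022 -0.0023] open mm 7.6 ff 20.0 F [ 0.3 -0.4  2.3] q [ 0.39  0.95 -0.14  2.1   0.83  0.15 -0.42]
t 15.55 pos [ 454.3 -191.6    5.6] d units [0.0007 0.0023 0.0016] w units [-0.0005  0.0016 -0.0023] open mm 17.6 ff 0.0 F [ 0.6 -0.2  0.4] q [ 0.39  0.95 -0.14  2.1   0.83  0.15 -0.42]
t 15.88 pos [ 454.8 -191.8   95.5] d units [-4.7400e-02  1.9091e+00 -1.8000e-03] w units [-0.0002  0.0026 -0.0136] open mm 22.3 ff 0.0 F [ 0.9 -0.1 -0.8] q [ 0.54  0.79 -0.38  2.07  0.71  0.41 -0.31]
```

```bash
python3 -m jog '[{"wx":0,"wy":0,"wz":-0.001,"dx":-0.0034,"dy":0.1364,"dz":0,"hand":0.5},{"wx":0,"wy":0,"wz":-0.001,"dx":-0.0034,"dy":0.1364,"dz":0,"hand":0.5},{"wx":0,"wy":0,"wz":-0.001,"dx":-0.0034,"dy":0.1364,"dz":0,"hand":0.5},{"wx":0,"wy":0,"wz":-0.001,"dx":-0.0034,"dy":0.1364,"dz":0,"hand":0.5},{"wx":0,"wy":0,"wz":-0.001,"dx":-0.0034,"dy":0.1364,"dz":0,"hand":0.5}]' >/dev/null
python3 -m jog '[{"wx":0,"wy":0,"wz":-0.001,"dx":-0.0034,"dy":0.1364,"dz":0,"hand":0.5},{"wx":0,"wy":0,"wz":-0.001,"dx":-0.0034,"dy":0.1364,"dz":0,"hand":0.5},{"wx":0,"wy":0,"wz":-0.001,"dx":-0.0034,"dy":0.1364,"dz":0,"hand":0.5},{"wx":0,"wy":0,"wz":-0.001,"dx":-0.0034,"dy":0.1364,"dz":0,"hand":0.5},{"wx":0,"wy":0,"wz":-0.001,"dx":-0.0034,"dy":0.1364,"dz":0,"hand":0.5}]' >/dev/null
python3 -m jog '[{"wx":0,"wy":0,"wz":-0.001,"dx":-0.0034,"dy":0.1364,"dz":0,"hand":0.5},{"wx":0,"wy":0,"wz":-0.001,"dx":-0.0034,"dy":0.1364,"dz":0,"hand":0.5},{"wx":0,"wy":0,"wz":-0.001,"dx":-0.0034,"dy":0.1364,"dz":0,"hand":0.5},{"wx":0,"wy":0,"wz":-0.001,"dx":-0.0034,"dy":0.1364,"dz":0,"hand":0.5},{"wx":0,"wy":0,"wz":0,"dx":0,"dy":0,"dz":0,"hand":0.5}]' >/dev/null
python3 -m jog '[{"wx":0,"wy":0,"wz":0,"dx":0,"dy":0,"dz":0,"hand":0.5}]' >/dev/null
python3 d.py 443 285.5 40 4
python3 - <<'E'
from h import *
t=r.snapshot('top');s=r.snapshot('side')
a=cv2.resize(s[160:300,230:380],None,fx=2.6,fy=2.6,interpolation=cv2.INTER_CUBIC)
b=cv2.resize(t[145:285,315:445],None,fx=2.6,fy=2.6,interpolation=cv2.INTER_CUBIC)
cv2.imwrite('pics/p10.png',np.hstack([a,b])[:,:,::-1])
E
```

```text
t 17.22 pos [441.7 288.4  93. ] d units [ 0.0051 -0.0116 -0.2121] w units [-0.0013  0.0017 -0.0017] open mm 44.1 ff 0.0 F [ 0.5 -0.4  0. ] q [-0.52  0.8  -0.25  1.98  0.46  0.41 -1.04]
```

View pics/p10.png

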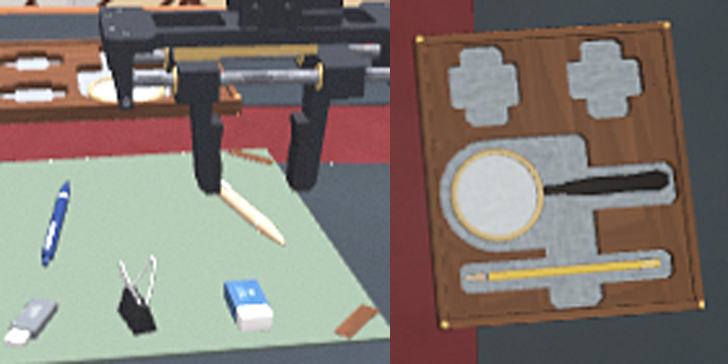

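The magnifier and pencil are both fully in their recesses. Descending on the eraser.

```bash
python3 -m jog '[{"wx":0,"wy":0,"wz":-0.001,"dx":0.005,"dy":-0.011,"dz":-0.06,"hand":0.5},{"wx":0,"wy":0,"wz":0,"dx":0,"dy":0,"dz":-0.1,"hand":0.5},{"wx":0,"wy":0,"wz":0,"dx":0,"dy":0,"dz":-0.08,"hand":0.5},{"wx":0,"wy":0,"wz":0,"dx":0,"dy":0,"dz":0,"hand":0.5},{"wx":0,"wy":0,"wz":0,"dx":0,"dy":0,"dz":0,"hand":0.5}]' >/dev/null
python3 d.py 443 285.5 7 4
```

```text
t 17.73 pos [443.4 280.9  32.6] d units [-0.0014  0.0185 -0.1024] w units [0.001  0.0008 0.0022] open mm 44.1 ff 0.0 F [-0.1 -1.   0.5] q [-0.56  0.91 -0.16  2.    0.5   0.28 -1.08]
```

```bash
python3 -m jog '[{"wx":0,"wy":0,"wz":0,"dx":0,"dy":0.015,"dz":-0.05,"hand":0.5},{"wx":0,"wy":0,"wz":0,"dx":0,"dy":0,"dz":-0.04,"hand":0.5},{"wx":0,"wy":0,"wz":0,"dx":0,"dy":0,"dz":-0.01,"hand":0.5},{"wx":0,"wy":0,"wz":0,"dx":0,"dy":0,"dz":0,"hand":0.5}]' >/dev/null
python3 d.py 443 285.5 7 4
python3 -m jog '[{"wx":0,"wy":0,"wz":0,"dx":0,"dy":0,"dz":0,"hand":1},{"wx":0,"wy":0,"wz":0,"dx":0,"dy":0,"dz":0,"hand":1},{"wx":0,"wy":0,"wz":0,"dx":0,"dy":0,"dz":0,"hand":1},{"wx":0,"wy":0,"wz":0,"dx":0,"dy":0,"dz":0,"hand":1},{"wx":0,"wy":0,"wz":0,"dx":0,"dy":0,"dz":0,"hand":1}]' 20 >/dev/null
python3 -m jog '[{"wx":0,"wy":0,"wz":0,"dx":0,"dy":0,"dz":0,"hand":1},{"wx":0,"wy":0,"wz":0,"dx":0,"dy":0,"dz":0,"hand":1}]' >/dev/null
python3 d.py 443 285.5 7 4
```

```text
t 18.07 pos [443.3 286.6   7.5] d units [-0.0013 -0.0044 -0.002 ] w units [0.     0.0013 0.0012] open mm 44.0 ff 0.0 F [ 1.  -0.4 -0.7] q [-0.58  0.95 -0.13  1.99  0.52  0.23 -1.1 ]
t 18.65 pos [443.9 287.    8.4] d units [-0.0035 -0.0059 -0.0057] w units [-0.0006  0.0019  0.0013] open mm 20.7 ff 19.8 F [-0.6 -0.3  4.3] q [-0.58  0.95 -0.13  1.99  0.52  0.23 -1.1 ]
```

```bash
python3 -m jog '[{"wx":0,"wy":0,"wz":0,"dx":0,"dy":0,"dz":0.05,"hand":1},{"wx":0,"wy":0,"wz":0,"dx":0,"dy":0,"dz":0.12,"hand":1},{"wx":0,"wy":0,"wz":0,"dx":0,"dy":0,"dz":0.12,"hand":1},{"wx":0,"wy":0,"wz":0,"dx":0,"dy":0,"dz":0.07,"hand":1}]' 20 >/dev/null
python3 d.py 609.6 -123.5 95 5.3
python3 -m jog '[{"wx":0,"wy":0,"wz":0.001,"dx":0.051,"dy":-0.126,"dz":0,"hand":1},{"wx":0,"wy":0,"wz":0.001,"dx":0.051,"dy":-0.126,"dz":0,"hand":1},{"wx":0,"wy":0,"wz":0.001,"dx":0.051,"dy":-0.126,"dz":0,"hand":1},{"wx":0,"wy":0,"wz":0.001,"dx":0.051,"dy":-0.126,"dz":0,"hand":1},{"wx":0,"wy":0,"wz":0.001,"dx":0.051,"dy":-0.126,"dz":0,"hand":1}]' >/dev/null
python3 -m jog '[{"wx":0,"wy":0,"wz":0.001,"dx":0.051,"dy":-0.126,"dz":0,"hand":1},{"wx":0,"wy":0,"wz":0.001,"dx":0.051,"dy":-0.126,"dz":0,"hand":1},{"wx":0,"wy":0,"wz":0.001,"dx":0.051,"dy":-0.126,"dz":0,"hand":1},{"wx":0,"wy":0,"wz":0.001,"dx":0.051,"dy":-0.126,"dz":0,"hand":1},{"wx":0,"wy":0,"wz":0.001,"dx":0.051,"dy":-0.126,"dz":0,"hand":1}]' >/dev/null
python3 -m jog '[{"wx":0,"wy":0,"wz":0.001,"dx":0.051,"dy":-0.126,"dz":0,"hand":1},{"wx":0,"wy":0,"wz":0.001,"dx":0.051,"dy":-0.126,"dz":0,"hand":1},{"wx":0,"wy":0,"wz":0,"dx":0.051,"dy":-0.126,"dz":0,"hand":1},{"wx":0,"wy":0,"wz":0,"dx":0,"dy":0,"dz":0,"hand":1},{"wx":0,"wy":0,"wz":0,"dx":0,"dy":0,"dz":0,"hand":1}]' >/dev/null
python3 d.py 609.6 -123.5 40 5.3
```

```text
t 18.98 pos [444.2 287.2 100.2] d units [ 0.6618 -1.6428 -0.021 ] w units [-0.001   0.0024  0.0126] open mm 20.6 ff 19.8 F [0.1 0.7 0.7] q [-0.5   0.79 -0.26  1.97  0.46  0.43 -1.04]
t 20.23 pos [ 609.3 -125.9   97.5] d units [ 0.0013  0.0096 -0.2298] w units [0.0002 0.0015 0.0033] open mm 20.7 ff 19.8 F [ 0.2  0.2 -0.2] q [ 0.37  0.9  -0.44  1.68  0.55  0.69 -0.27]
```

Check the eraser in hand (the offset along its length) with both cameras while lowering.

```bash
python3 -m jog '[{"wx":0,"wy":0,"wz":0.003,"dx":0.001,"dy":0.008,"dz":-0.06,"hand":1},{"wx":0,"wy":0,"wz":0,"dx":0,"dy":0,"dz":-0.12,"hand":1},{"wx":0,"wy":0,"wz":0,"dx":0,"dy":0,"dz":-0.05,"hand":1},{"wx":0,"wy":0,"wz":0,"dx":0,"dy":0,"dz":0,"hand":1},{"wx":0,"wy":0,"wz":0,"dx":0,"dy":0,"dz":0,"hand":1}]' >/dev/null
python3 d.py 609.6 -123.5 7 5.3
python3 - <<'E'
from h import *
t=r.snapshot('top');s=r.snapshot('side')
a=cv2.resize(s[125:215,200:330],None,fx=3.3,fy=3.3,interpolation=cv2.INTER_CUBIC)
b=cv2.resize(t[145:225,320:440],None,fx=3,fy=3,interpolation=cv2.INTER_CUBIC)
h=max(a.shape[0],b.shape[0]);P=lambda i:np.pad(i,((0,h-i.shape[0]),(0,0),(0,0)))
cv2.imwrite('pics/p11.png',np.hstack([P(a),P(b)])[:,:,::-1])
E
```

```text
t 20.65 pos [ 608.9 -119.3   40.2] d units [ 0.0027 -0.0167 -0.1329] w units [-0.0008  0.0006 -0.0032] open mm 20.3 ff 19.8 F [ 0.  -0.1  0.5] q [ 0.33  0.98 -0.39  1.7   0.6   0.59 -0.31]
```

View pics/p11.png

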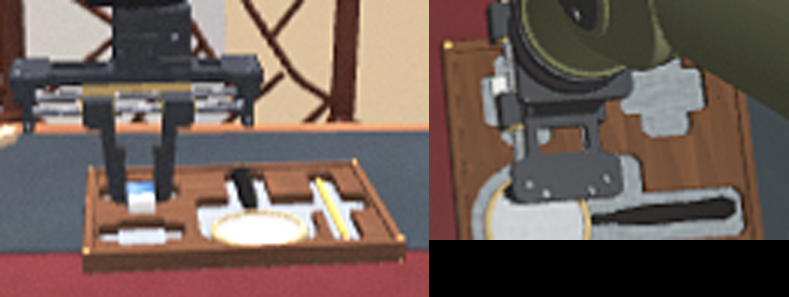

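```bash
python3 -m jog '[{"wx":0,"wy":0,"wz":-0.003,"dx":0.002,"dy":-0.018,"dz":-0.03,"hand":1},{"wx":0,"wy":0,"wz":0,"dx":0,"dy":0,"dz":-0.035,"hand":1},{"wx":0,"wy":0,"wz":0,"dx":0,"dy":0,"dz":0,"hand":1},{"wx":0,"wy":0,"wz":0,"dx":0,"dy":0,"dz":0,"hand":1}]' >/dev/null
python3 d.py 609.6 -122.5 7 5.3
python3 - <<'E'
from h import *
print(plane('top',[[341,173.3],[343.7,173.3]],.05)*1000)
E
```

```text
t 21.08 pos [ 609.7 -125.4   23.8] d units [-0.0004  0.0117 -0.0672] w units [-0.0004  0.0011  0.0008] open mm 20.8 ff 19.8 F [-0.5  0.3 -0.4] q [ 0.33  1.   -0.37  1.69  0.62  0.56 -0.32]
[[ 609.48228234  -96.50384861]
 [ 609.64854608 -102.26738847]]
```

```bash
python3 -m jog '[{"wx":0,"wy":0,"wz":0,"dx":0,"dy":0.006,"dz":-0.03,"hand":1},{"wx":0,"wy":0,"wz":0,"dx":0,"dy":0,"dz":-0.03,"hand":1},{"wx":0,"wy":0,"wz":0,"dx":0,"dy":0,"dz":-0.003,"hand":1},{"wx":0,"wy":0,"wz":0,"dx":0,"dy":0,"dz":0,"hand":1}]' >/dev/null
python3 d.py 609.6 -123.5 8.4 5.3
```

```text
t 21.42 pos [ 610.2 -123.3    8.1] d units [-0.0023 -0.0007  0.0013] w units [-0.0006  0.0015  0.0005] open mm 20.8 ff 19.9 F [-0.7  0.1 -0.4] q [ 0.32  1.03 -0.36  1.69  0.63  0.54 -0.33]
```

```bash
python3 -m jog '[{"wx":0,"wy":0,"wz":0,"dx":0,"dy":0,"dz":0,"hand":0.68},{"wx":0,"wy":0,"wz":0,"dx":0,"dy":0,"dz":0,"hand":0.68},{"wx":0,"wy":0,"wz":0,"dx":0,"dy":0,"dz":0,"hand":0.68}]' >/dev/null
python3 d.py 609.6 -123.5 8.4 5.3
python3 -m jog '[{"wx":0,"wy":0,"wz":0,"dx":0,"dy":0,"dz":0.05,"hand":0.68},{"wx":0,"wy":0,"wz":0,"dx":0,"dy":0,"dz":0.12,"hand":0.68},{"wx":0,"wy":0,"wz":0,"dx":0,"dy":0,"dz":0.12,"hand":0.68},{"wx":0,"wy":0,"wz":0,"dx":0,"dy":0,"dz":0.07,"hand":0.5}]' >/dev/null
python3 d.py 580.5 302.5 95 -14.5
```

```text
t 21.67 pos [ 610.  -123.7    8.4] d units [-0.0016  0.0008 -0.0002] w units [-0.0004  0.0015  0.0007] open mm 28.4 ff 0.0 F [ 0.8  0.3 -0.5] q [ 0.32  1.03 -0.36  1.69  0.63  0.54 -0.33]
t 22.0 pos [ 611.5 -123.5  102.2] d units [-0.124   1.7041 -0.029 ] w units [ 0.0002  0.0035 -0.1722] open mm 32.8 ff 0.0 F [ 0.7 -0.4 -0.8] q [ 0.37  0.89 -0.45  1.67  0.55  0.7  -0.27]
```

```bash
python3 -m jog '[{"wx":0,"wy":0,"wz":-0.0132,"dx":-0.0095,"dy":0.131,"dz":0,"hand":0.5},{"wx":0,"wy":0,"wz":-0.0132,"dx":-0.0095,"dy":0.131,"dz":0,"hand":0.5},{"wx":0,"wy":0,"wz":-0.0132,"dx":-0.0095,"dy":0.131,"dz":0,"hand":0.5},{"wx":0,"wy":0,"wz":-0.0132,"dx":-0.0095,"dy":0.131,"dz":0,"hand":0.5},{"wx":0,"wy":0,"wz":-0.0132,"dx":-0.0095,"dy":0.131,"dz":0,"hand":0.5}]' >/dev/null
python3 -m jog '[{"wx":0,"wy":0,"wz":-0.0132,"dx":-0.0095,"dy":0.131,"dz":0,"hand":0.5},{"wx":0,"wy":0,"wz":-0.0132,"dx":-0.0095,"dy":0.131,"dz":0,"hand":0.5},{"wx":0,"wy":0,"wz":-0.0132,"dx":-0.0095,"dy":0.131,"dz":0,"hand":0.5},{"wx":0,"wy":0,"wz":-0.0132,"dx":-0.0095,"dy":0.131,"dz":0,"hand":0.5},{"wx":0,"wy":0,"wz":-0.0132,"dx":-0.0095,"dy":0.131,"dz":0,"hand":0.5}]' >/dev/null
python3 -m jog '[{"wx":0,"wy":0,"wz":-0.0132,"dx":-0.0095,"dy":0.131,"dz":0,"hand":0.5},{"wx":0,"wy":0,"wz":-0.0132,"dx":-0.0095,"dy":0.131,"dz":0,"hand":0.5},{"wx":0,"wy":0,"wz":-0.0132,"dx":-0.0095,"dy":0.131,"dz":0,"hand":0.55},{"wx":0,"wy":0,"wz":0,"dx":0,"dy":0,"dz":-0.05,"hand":0.55},{"wx":0,"wy":0,"wz":0,"dx":0,"dy":0,"dz":-0.1,"hand":0.55}]' >/dev/null
python3 -m jog '[{"wx":0,"wy":0,"wz":0,"dx":0,"dy":0,"dz":-0.05,"hand":0.55},{"wx":0,"wy":0,"wz":0,"dx":0,"dy":0,"dz":0,"hand":0.55},{"wx":0,"wy":0,"wz":0,"dx":0,"dy":0,"dz":0,"hand":0.55}]' >/dev/null
python3 d.py 580.5 302.5 6.5 -14.5
python3 - <<'E'
from h import *
t=r.snapshot('top');s=r.snapshot('side')
a=cv2.resize(s[170:310,180:330],None,fx=2.6,fy=2.6,interpolation=cv2.INTER_CUBIC)
b=cv2.resize(t[145:285,315:445],None,fx=2.6,fy=2.6,interpolation=cv2.INTER_CUBIC)
cv2.imwrite('pics/p12.png',np.hstack([a,b])[:,:,::-1])
E
```

```text
t 23.5 pos [579.1 301.1  48.4] d units [ 0.0058  0.0056 -0.1676] w units [ 0.0007  0.001  -0.0002] open mm 39.6 ff 0.0 F [ 0.1 -0.7  0.5] q [-0.42  0.98 -0.25  1.59  0.37  0.61 -1.12]
```

View pics/p12.png

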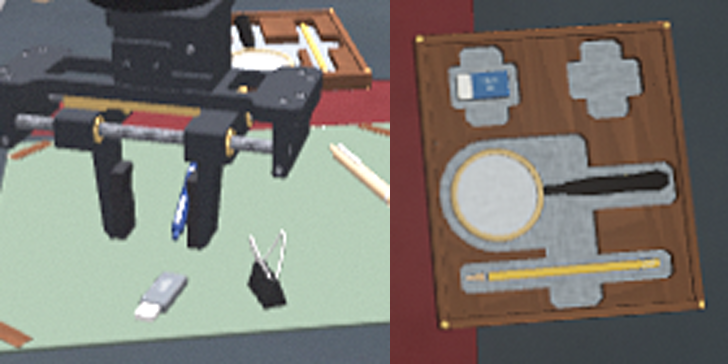

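The eraser is in its pocket and the fingers straddle the stick. Going down to grip it.

```bash
python3 -m jog '[{"wx":0,"wy":0,"wz":0,"dx":0.005,"dy":0.005,"dz":-0.05,"hand":0.55},{"wx":0,"wy":0,"wz":0,"dx":0,"dy":0,"dz":-0.08,"hand":0.55},{"wx":0,"wy":0,"wz":0,"dx":0,"dy":0,"dz":-0.03,"hand":0.55},{"wx":0,"wy":0,"wz":0,"dx":0,"dy":0,"dz":0,"hand":0.55},{"wx":0,"wy":0,"wz":0,"dx":0,"dy":0,"dz":0,"hand":0.55}]' >/dev/null
python3 d.py 580.5 302.5 6.5 -14.5
```

```text
t 24.02 pos [580.4 303.2   8.3] d units [ 0.0004 -0.0028 -0.0073] w units [ 0.0003  0.0014 -0.0005] open mm 39.7 ff 0.0 F [-0.  -0.8 -0.4] q [-0.43  1.04 -0.23  1.59  0.39  0.56 -1.13]
```

```bash
python3 -m jog '[{"wx":0,"wy":0,"wz":0,"dx":0,"dy":0,"dz":-0.008,"hand":0.55},{"wx":0,"wy":0,"wz":0,"dx":0,"dy":0,"dz":0,"hand":1},{"wx":0,"wy":0,"wz":0,"dx":0,"dy":0,"dz":0,"hand":1},{"wx":0,"wy":0,"wz":0,"dx":0,"dy":0,"dz":0,"hand":1},{"wx":0,"wy":0,"wz":0,"dx":0,"dy":0,"dz":0,"hand":1}]' 20 >/dev/null
python3 -m jog '[{"wx":0,"wy":0,"wz":0,"dx":0,"dy":0,"dz":0,"hand":1},{"wx":0,"wy":0,"wz":0,"dx":0,"dy":0,"dz":0,"hand":1},{"wx":0,"wy":0,"wz":0,"dx":0,"dy":0,"dz":0,"hand":1}]' >/dev/null
python3 d.py 580.5 302.5 6.5 -14.5
python3 -m jog '[{"wx":0,"wy":0,"wz":0,"dx":0,"dy":0,"dz":0.05,"hand":1},{"wx":0,"wy":0,"wz":0,"dx":0,"dy":0,"dz":0.12,"hand":1},{"wx":0,"wy":0,"wz":0,"dx":0,"dy":0,"dz":0.12,"hand":1},{"wx":0,"wy":0,"wz":0,"dx":0,"dy":0,"dz":0.07,"hand":1}]' >/dev/null
python3 d.py 619.3 -228.1 95 5.3
```

```text
t 24.68 pos [580.8 303.5   7. ] d units [-0.0014 -0.004  -0.0022] w units [-0.      0.002  -0.0005] open mm 17.6 ff 20.0 F [-0.   0.2  5.2] q [-0.43  1.04 -0.23  1.59  0.39  0.55 -1.13]
t 25.02 pos [581.5 304.2 100. ] d units [ 0.151  -2.129  -0.0201] w units [-0.0014  0.0029  0.1723] open mm 17.5 ff 20.0 F [ 1.1  0.4 -0. ] q [-0.41  0.91 -0.28  1.57  0.34  0.7  -1.1 ]
```

```bash
python3 -m jog '[{"wx":0,"wy":0,"wz":0.0101,"dx":0.0089,"dy":-0.1252,"dz":0,"hand":1},{"wx":0,"wy":0,"wz":0.0101,"dx":0.0089,"dy":-0.1252,"dz":0,"hand":1},{"wx":0,"wy":0,"wz":0.0101,"dx":0.0089,"dy":-0.1252,"dz":0,"hand":1},{"wx":0,"wy":0,"wz":0.0101,"dx":0.0089,"dy":-0.1252,"dz":0,"hand":1},{"wx":0,"wy":0,"wz":0.0101,"dx":0.0089,"dy":-0.1252,"dz":0,"hand":1}]' >/dev/null
python3 -m jog '[{"wx":0,"wy":0,"wz":0.0101,"dx":0.0089,"dy":-0.1252,"dz":0,"hand":1},{"wx":0,"wy":0,"wz":0.0101,"dx":0.0089,"dy":-0.1252,"dz":0,"hand":1},{"wx":0,"wy":0,"wz":0.0101,"dx":0.0089,"dy":-0.1252,"dz":0,"hand":1},{"wx":0,"wy":0,"wz":0.0101,"dx":0.0089,"dy":-0.1252,"dz":0,"hand":1},{"wx":0,"wy":0,"wz":0.0101,"dx":0.0089,"dy":-0.1252,"dz":0,"hand":1}]' >/dev/null
python3 -m jog '[{"wx":0,"wy":0,"wz":0.0101,"dx":0.0089,"dy":-0.1252,"dz":0,"hand":1},{"wx":0,"wy":0,"wz":0.0101,"dx":0.0089,"dy":-0.1252,"dz":0,"hand":1},{"wx":0,"wy":0,"wz":0.0101,"dx":0.0089,"dy":-0.1252,"dz":0,"hand":1},{"wx":0,"wy":0,"wz":0.0101,"dx":0.0089,"dy":-0.1252,"dz":0,"hand":1},{"wx":0,"wy":0,"wz":0.0101,"dx":0.0089,"dy":-0.1252,"dz":0,"hand":1}]' >/dev/null
python3 -m jog '[{"wx":0,"wy":0,"wz":0.0101,"dx":0.0089,"dy":-0.1252,"dz":0,"hand":1},{"wx":0,"wy":0,"wz":0.0101,"dx":0.0089,"dy":-0.1252,"dz":0,"hand":1},{"wx":0,"wy":0,"wz":0,"dx":0,"dy":0,"dz":-0.06,"hand":1},{"wx":0,"wy":0,"wz":0,"dx":0,"dy":0,"dz":-0.1,"hand":1},{"wx":0,"wy":0,"wz":0,"dx":0,"dy":0,"dz":-0.06,"hand":1}]' >/dev/null
python3 -m jog '[{"wx":0,"wy":0,"wz":0,"dx":0,"dy":0,"dz":0,"hand":1},{"wx":0,"wy":0,"wz":0,"dx":0,"dy":0,"dz":0,"hand":1}]' >/dev/null
python3 d.py 619.3 -228.1 30 5.3
```

```text
t 26.85 pos [ 617.9 -227.9   41.2] d units [ 0.0058 -0.0007 -0.0448] w units [-0.0008  0.0007 -0.    ] open mm 17.5 ff 20.0 F [ 0.1 -0.2 -0.4] q [ 0.51  1.02 -0.44  1.57  0.6   0.69 -0.12]
```

```bash
python3 -m jog '[{"wx":0,"wy":0,"wz":0,"dx":0.005,"dy":0,"dz":-0.03,"hand":1},{"wx":0,"wy":0,"wz":0,"dx":0,"dy":0,"dz":-0.05,"hand":1},{"wx":0,"wy":0,"wz":0,"dx":0,"dy":0,"dz":0,"hand":1},{"wx":0,"wy":0,"wz":0,"dx":0,"dy":0,"dz":0,"hand":1}]' >/dev/null
python3 d.py 619.3 -228.1 7 5.3
```

```text
t 27.18 pos [ 619.1 -228.5   21. ] d units [ 0.0007  0.0016 -0.0558] w units [-0.0005  0.0009  0.0003] open mm 17.5 ff 20.0 F [ 0.3 -0.5  0.2] q [ 0.5   1.05 -0.42  1.57  0.61  0.66 -0.13]
```

Run:
```python
from h import *
t=r.snapshot('top');s=r.snapshot('side')
a=cv2.resize(s[125:215,200:330],None,fx=3.3,fy=3.3,interpolation=cv2.INTER_CUBIC)
cv2.imwrite('pics/p13.png',a[:,:,::-1])
```

```text
(no output)
```

View pics/p13.png

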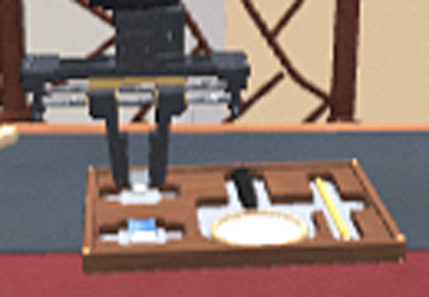

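The stick is between the fingers over the far pocket at crop (138,185). I'll lower it, release and retreat.

```bash
python3 -m jog '[{"wx":0,"wy":0,"wz":0,"dx":0,"dy":0,"dz":-0.025,"hand":1},{"wx":0,"wy":0,"wz":0,"dx":0,"dy":0,"dz":-0.025,"hand":1},{"wx":0,"wy":0,"wz":0,"dx":0,"dy":0,"dz":-0.005,"hand":1},{"wx":0,"wy":0,"wz":0,"dx":0,"dy":0,"dz":0,"hand":1}]' >/dev/null
python3 d.py 619.3 -228.1 7 5.3
python3 -m jog '[{"wx":0,"wy":0,"wz":0,"dx":0,"dy":0,"dz":0,"hand":0.72},{"wx":0,"wy":0,"wz":0,"dx":0,"dy":0,"dz":0,"hand":0.72},{"wx":0,"wy":0,"wz":0,"dx":0,"dy":0,"dz":0,"hand":0.72}]' >/dev/null
python3 d.py 619.3 -228.1 7 5.3
python3 -m jog '[{"wx":0,"wy":0,"wz":0,"dx":0,"dy":0,"dz":0.05,"hand":0.72},{"wx":0,"wy":0,"wz":0,"dx":0,"dy":0,"dz":0.12,"hand":0.72},{"wx":0,"wy":0,"wz":0,"dx":0,"dy":0,"dz":0.14,"hand":0.72},{"wx":0,"wy":0,"wz":0,"dx":0,"dy":0,"dz":0.14,"hand":0.5},{"wx":0,"wy":0,"wz":0,"dx":-0.05,"dy":-0.1,"dz":0.1,"hand":0.5}]' >/dev/null
python3 -m jog '[{"wx":0,"wy":0,"wz":-0.02,"dx":-0.1,"dy":-0.12,"dz":0,"hand":0.5},{"wx":0,"wy":0,"wz":-0.02,"dx":-0.1,"dy":-0.12,"dz":0,"hand":0.5},{"wx":0,"wy":0,"wz":-0.02,"dx":-0.1,"dy":-0.12,"dz":0,"hand":0.5},{"wx":0,"wy":0,"wz":-0.02,"dx":-0.1,"dy":-0.12,"dz":0,"hand":0.5},{"wx":0,"wy":0,"wz":-0.02,"dx":-0.1,"dy":-0.12,"dz":0,"hand":0.5}]' >/dev/null
python3 -m jog '[{"wx":0,"wy":0,"wz":-0.02,"dx":-0.1,"dy":-0.12,"dz":0,"hand":0.5},{"wx":0,"wy":0,"wz":-0.02,"dx":-0.1,"dy":-0.12,"dz":0,"hand":0.5},{"wx":0,"wy":0,"wz":-0.02,"dx":-0.05,"dy":-0.12,"dz":0,"hand":0.5},{"wx":0,"wy":0,"wz":0,"dx":0,"dy":0,"dz":0,"hand":0.5},{"wx":0,"wy":0,"wz":0,"dx":0,"dy":0,"dz":0,"hand":0.5}]'
python3 - <<'E'
from h import *
t=r.snapshot('top')
cv2.imwrite('pics/p14.png',cv2.resize(t[120:290,130:450],None,fx=2.5,fy=2.5,interpolation=cv2.INTER_CUBIC)[:,:,::-1])
E
```

```text
t 27.62 pos [ 619.3 -228.7    7.4] d units [-0.      0.0024 -0.0014] w units [-0.0005  0.0012  0.0005] open mm 17.4 ff 20.0 F [-0.3  0.7  0.1] q [ 0.5   1.07 -0.41  1.57  0.62  0.64 -0.14]
t 27.87 pos [ 619.7 -228.8    7.9] d units [-0.0015  0.0026 -0.0034] w units [-0.0005  0.0017  0.0006] open mm 24.3 ff 0.0 F [-0.9 -0.6  0.4] q [ 0.5   1.07 -0.41  1.57  0.62  0.64 -0.14]
clock: 29.12
tool_pos: [0.4177, -0.4963, 0.1461]
eef_rot: [0.785, 0.62, 0.001, 0.002]
contact_force: [0.0, 0.6, 0.2]
opening: 0.5
finger_force: 0.0
```

View pics/p14.png

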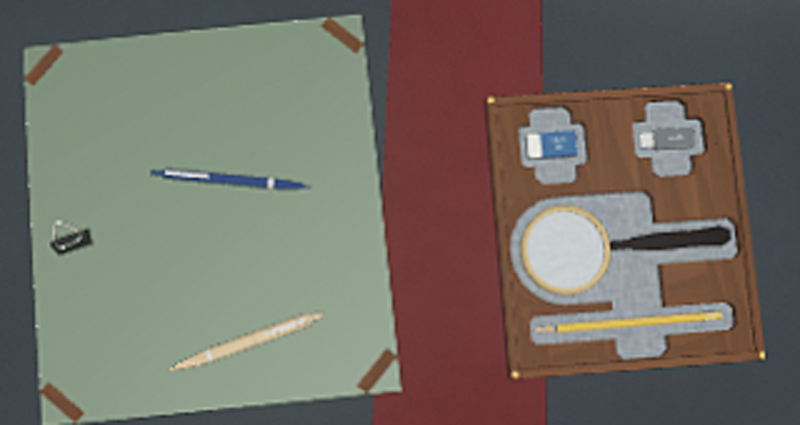

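All four items lie inside their recesses. The pens at (230,180) and (245,342) and the clip at (70,237) are where they were. The arm is clear.

```bash
python3 -c "
from plant import r
print(r.finish_job())"
```

```text
the job is handed in; nothing more can be done
None
```

The magnifier, pencil, eraser and memory stick each lie in their tray recess, the two pens and the binder clip were left where they lay, and the job is handed in at about 29 s of the 104 s allowed.

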